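# Unstack the espresso kit and set it out for a shot

### The arm

A 6-joint arm with a two-finger parallel gripper is mounted at the origin on a cart in front of the work surface, level with it; the furniture and walls round the work are solid. World frame = base frame: x ahead of the robot, y to its left, z up, the work surface at z = 0. Lengths are in m, angles in rad, forces in N, time in s.
With the tool pointing down it reaches from about 0.3 to 1 m from the base axis. Payload 5.1 kg.
Tool frame: the origin (TCP) lies at the very end of the fingers, on their centre line; the grasp point (between the pads) lies 19 mm behind it; x points along the fingers, z is the direction in which the jaws open and shut, and the axes are right-handed (so a half turn about x gives the same grasp; the last joint's range is limited). The gripper opens to 95 mm and grips with 3 to 60 N. Pads are 20 mm wide; open, the fingers measure 119 mm over their backs; the gripper's body (75 mm by 180 mm) begins 59 mm behind the grasp point.
Start: joints at [-1.267, 0.124, 1.65, -0, 1.367, -0.083], TCP at [0.245, -0.602, 0.215] pointing down, gripper open.
Joint ranges: [-2.61, 2.61], [-1.02, 2.33], [0.03, 2.71], [-1.35, 4.49], [0.32, 2.68], [-2.91, 2.91]. Speed limits (rad/s): [2.57, 2.57, 3.14, 3.14, 3.14, 3.14].

### API

Orientations are given as a rotation vector (axis times angle).
In Python, from station import status, optics, r gives the robot as it stands. The module is installed in compiled form; this text tells all that it offers.
- The arm moves only by the shell command python3 -m crank 'ROWS' [FORCE]. ROWS is JSON, a list that holds one entry, the list of rows, each a list of 7 numbers: the turn, a rotation vector about the tool's x, y, z as a fraction of full scale, then the shift along the tool's x, y, z as a fraction of full scale, then the opening, from 0 (shut) to 1 (fully open). In form: [[[rx, ry, rz, tx, ty, tz, grip], ...]]. A call has 1 to 8 rows; each row shifts and turns the commanded pose from where the row before left it, along the tool's axes as they then stand; what a row does not reach is not made up. Full scale, the value 1, is 20 mm for a shift and 6 degrees for a turn. A row lasts 1/12 s, in which the tool goes at most 41.7 mm and 7.16 degrees, less where a joint would pass 70% of its speed; a pose out of reach is approached as far as the arm can. A call with a number of a shift or a turn outside -1 to 1 is refused whole. A call with a gripper value outside its range is refused whole. The fingers move at their own pace and stop on an object; FORCE is the grip in N (left out, the last holds). Time passes only in rows, so rows that do not move let the fingers close. It gives the time, the measured TCP pose, the force and the opening at its end, in the units of the state.
- status.observe(): the state, without advancing time (a new reading comes with each control period).
- optics.grab_frame(name): name is "scene" or "side" or "wrist"; returns the picture (480x640x3 uint8, red, green, blue); there is no depth.
- optics.camera_info(name): a dict with "fx", "fy", "cx", "cy" (pixels), "rvec" (rotation vector, rad) and "tvec" (3), from world to camera coordinates, as OpenCV has them. Camera axes: x right, y down, z forward; pixel columns grow to the right and rows downward; lengths in m; the calibration is good to about 2 mm. The wrist camera is an equidistant fisheye: a pixel r from the principal point sees the ray r / f radians off the axis. A picture is of the moment at which its call begins: read the wrist's pose just before it. camera_info takes no time and is no camera call; for the wrist camera it gives the pose at the moment of the call.
- r.close_job(): hands the job in, once; it reports no verdict.
The state is a dict: "t": time; "joints": joint angles; "qvel": joint speeds; "tau": joint torques, N m; "eef_pos": TCP position; "tcp_rot": TCP orientation; "force": force on the tool from outside, world axes, zero at the start; "ft_torque": the same for the moment, N m; "gripper_width": finger opening in m.
Only numpy, scipy, OpenCV 4.12 (cv2) and the standard library are available. Lean on these libraries where they do the work, as an engineer would, in place of code of your own. Each camera call takes 0.05 s, during which the arm holds its last target.

### The job

The washed espresso kit is stacked as a tower: take it apart from the top down, one piece at a time, and set it out for a shot. Stand the tamper in the recess of the round tamper stand, drop the filter basket fully home into the portafilter's ring, fit the dosing ring over the basket's rim so that it sits level, and last put the pitcher upright in the middle of the scale's plate. Do not disturb the drinking glass or the price sign.

Things in the scene. Friction and masses are not known exactly. Their poses are not given: they have to be found in the camera images.
- tamper: Espresso tamper standing upright on top of the tower, its foot inside the filter basket: steel foot disc 43 mm across and 11 mm high, thin neck (17 mm) from 24 to 34 mm, dark wooden knob from 34 to 80 mm, 33 mm across at its thickest, 62 mm up (grasp it there). 0.22 kg. Origin: centre of its underside; z up along its axis.
- basket: Steel filter basket in the tower, hung by its rim on the dosing ring's top edge: open cup 27 mm high, 49 mm across at the foot, 52 mm below the rim; rim flange 64 mm across from 22 to 27 mm height, chamfered on top, standing out 2.8 mm past the tube below (grasp across the flange from above). Inner floor 2 mm up. 0.09 kg. Origin: centre of its underside; z up.
- dosing_ring: Aluminium dosing ring on the pitcher's lip, 24 mm high, open through: upper tube 58 mm outside, 54 inside, from 7 to 24 mm (grasp it there from above); brim 74 mm across from 4 to 7 mm; skirt below it 68 mm inside, 71 at its mouth, goes round a 64 mm rim, the brim's underside (4 mm up) resting on that rim. 0.08 kg. Origin: centre of underside; z up.
- pitcher: Small straight steel pitcher at the bottom of the tower, 62 mm across (lip 64), 60 mm high, open, with a wire ear standing out along its -x axis to 57 mm from the centre, 10 to 50 mm up; grasp it across its y axis. 0.16 kg. Origin: centre of its underside; z up. At the start the origins of dosing ring, basket and tamper lie 56, 58 and 60 mm above it.
- portafilter: Espresso portafilter fixed in a light wooden rest: upright steel ring 72 mm across, top 52 mm above the table, bore 55 mm right through (60 at the mouth), lugs at its sides; dark handle along its -x axis to 175 mm, 38 mm up. Seated, the basket's origin is 30 mm, and the dosing ring's on it 53 mm, above the table. Origin: on the table under the ring's axis; z up.
- tamper_stand: Round light wooden tamper stand, 82 mm across and 14 mm high, fixed, with a dark-padded round recess 56 mm across (64 mm at its mouth) whose floor is 6 mm above the table. Origin: on the table under its axis; z up.
- scale: Flat black coffee scale, 140 x 106 mm, fixed, with a square steel plate 96 x 96 mm whose top is 24 mm above the table; the display is on the strip beside the plate towards its -x axis. Origin: on the table under the plate's centre; z up.
- glass: Tall drinking glass, 69 mm across, 144 mm high, standing behind the kit; leave it alone. Origin: centre of its underside.
- price_sign: Small oak block 24 x 56 x 18 mm with an upright price card, 55 mm high in all, standing behind the kit; leave it alone. Origin: centre of its underside.

How it is judged:
On the way, in this order (a step that is already met when the one before it is completed fails the run):
1. the tamper stands in the recess of its stand, let go (horizontal distance between tamper and tamper_stand below 0.009 m and z of tamper in the frame of tamper_stand below 0.0085 m and angle between tamper's own z axis and vertical below 0.1 rad and contact force between the fingers and tamper below 0.1 N), for 0.2 s.
2. the filter basket is fully home in the portafilter's ring, let go (horizontal distance between basket and portafilter below 0.004 m and z of basket in the frame of portafilter below 0.032 m and angle between basket's own z axis and vertical below 0.08 rad and contact force between the fingers and basket below 0.1 N), for 0.2 s.
3. the dosing ring sits level over the rim of the seated basket, let go (horizontal distance between dosing_ring and basket below 0.005 m and z of dosing_ring in the frame of portafilter between 0.05 and 0.0555 m and angle between dosing_ring's own z axis and vertical below 0.08 rad and contact force between the fingers and dosing_ring below 0.1 N), for 0.2 s.
4. the pitcher stands in the middle of the scale's plate, let go (horizontal distance between pitcher and scale below 0.015 m and z of pitcher in the frame of scale between 0.021 and 0.027 m and angle between pitcher's own z axis and vertical below 0.08 rad and contact force between the fingers and pitcher below 0.1 N), for 0.2 s.
At the end, for the whole second after the job is handed in: Tamper upright in its stand's recess (9 mm, on the floor); basket home in the portafilter (rim within 2 mm of the ring's top, level); dosing ring level on the basket's rim (2.5 mm); pitcher upright on the scale within 15 mm of the plate's centre; all let go and at rest (horizontal distance between tamper and tamper_stand below 0.009 m and z of tamper in the frame of tamper_stand below 0.0085 m and angle between tamper's own z axis and vertical below 0.1 rad and horizontal distance between basket and portafilter below 0.004 m and z of basket in the frame of portafilter below 0.032 m and angle between each of basket, dosing_ring, pitcher's own z axis and vertical below 0.08 rad and horizontal distance between dosing_ring and basket below 0.005 m and z of dosing_ring in the frame of portafilter between 0.05 and 0.0555 m and horizontal distance between pitcher and scale below 0.015 m and z of pitcher in the frame of scale between 0.021 and 0.027 m and linear speed of each of tamper, basket, dosing_ring, pitcher below 0.02 m/s); the robot touches nothing.
It fails at once if the drinking glass is shifted by more than 20 mm or knocked over (distance of glass from where it was at the start of the episode above 0.02 m or angle between glass's own z axis and vertical above 0.3 rad).
It fails at once if the price sign is shifted by more than 20 mm (distance of price_sign from where it was at the start of the episode above 0.02 m).
It also fails if it takes over 115 s, if anything falls off the work surface, if the arm or the gripper's body presses on something with over 40 N, if the wrist force passes 120 N, or if a joint passes its speed limit or range.

## Working session

There is one attempt and no reset: what is moved stays moved. The work goes in short steps, Python scripts to look and compute and a shell command to move; the robot and the scene stay as the last step left them, time stands still between calls to the robot, and variables do not carry over. Pictures are saved under pics/ and viewed, and the job is handed in when it is done.

```bash
ls; mkdir -p pics
python3 - <<'E'
from station import status, optics, r
import cv2, numpy as np
s=status.observe()
for k,v in s.items(): print(k,np.round(v,4))
for n in ["scene","side","wrist"]:
    print(n,{k:np.round(v,4) for k,v in optics.camera_info(n).items()})
    cv2.imwrite(f"pics/{n}0.png",optics.grab_frame(n)[:,:,::-1])
E
```

```text
pics
t 0.0
joints [-1.2666  0.1245  1.6516 -0.      1.3675 -0.0826]
qvel [ 0.0023 -0.0004  0.0006 -0.001  -0.001  -0.0002]
tau [ 2.00000e-04 -4.17602e+01 -3.59935e+01  7.75000e-02  4.90000e-02
 -2.00000e-04]
eef_pos [ 0.245  -0.6014  0.2134]
tcp_rot [ 0.921   1.3694 -0.9189]
force [-0.4462  0.5615  0.3319]
ft_torque [-0.007   0.0306  0.0166]
gripper_width 0.0953
scene {'fx': np.float64(572.819), 'fy': np.float64(572.819), 'cx': np.float64(306.9948), 'cy': np.float64(244.3146), 'rvec': array([ 0.7925, -2.4381,  1.279 ]), 'tvec': array([0.5438, 0.2457, 0.8743])}
side {'fx': np.float64(586.9804), 'fy': np.float64(586.9804), 'cx': np.float64(321.3879), 'cy': np.float64(240.0689), 'rvec': array([ 0.6595, -2.6105,  1.1975]), 'tvec': array([0.5678, 0.2453, 1.189 ])}
wrist {'fx': np.float64(371.6483), 'fy': np.float64(371.6483), 'cx': np.float64(318.8889), 'cy': np.float64(236.1077), 'rvec': array([-2.4203,  1.6276,  0.2189]), 'tvec': array([-0.649 , -0.0285,  0.392 ])}
```

View pics/scene0.png

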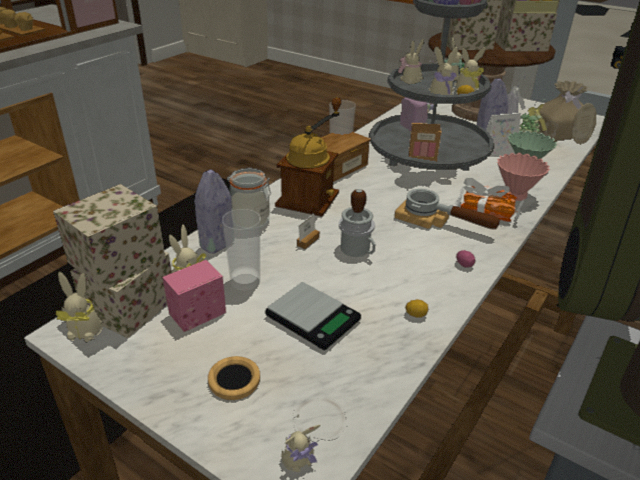

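View pics/side0.png

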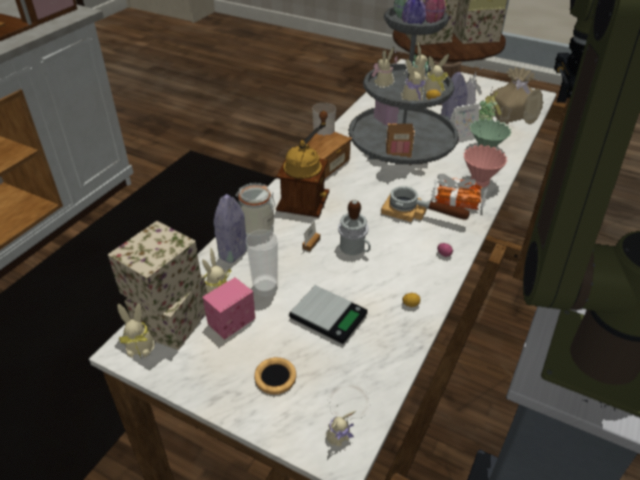

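View pics/wrist0.png

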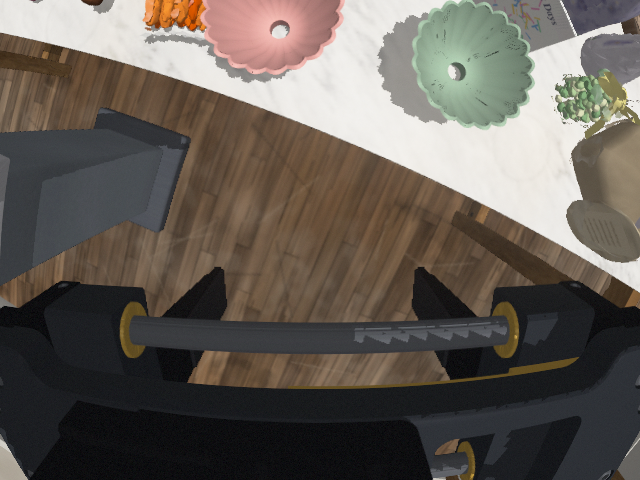

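The scene view shows the tower at about (357,235), with the tamper knob at (358,200). The glass is at (242,245) and the sign at (308,233). The scale plate is near (312,303), the stand near (234,378) and the portafilter ring near (422,200). Next I'll write helpers and get rough positions.

```bash
cat > h.py <<'E'
import numpy as np, cv2
from scipy.spatial.transform import Rotation as R
from station import status, optics, r
def cam(n):
    c=optics.camera_info(n); return c, R.from_rotvec(c['rvec']).as_matrix(), np.array(c['tvec'])
def ray(n,uv,c3=None):
    c,M,t=c3 or cam(n)
    x=(uv[0]-c['cx'])/c['fx']; y=(uv[1]-c['cy'])/c['fy']
    if n=='wrist':
        th=np.hypot(x,y); s=np.sin(th)/max(th,1e-9); d=np.array([x*s,y*s,np.cos(th)])
    else: d=np.array([x,y,1.])
    return -M.T@t, M.T@(d/np.linalg.norm(d))
def onz(n,uv,z,c3=None):
    o,d=ray(n,uv,c3); return o+d*(z-o[2])/d[2]
def proj(n,P,c3=None):
    c,M,t=c3 or cam(n); q=M@np.asarray(P,float)+t
    if n=='wrist':
        th=np.arctan2(np.hypot(q[0],q[1]),q[2]); k=th/max(np.hypot(q[0],q[1]),1e-9); x,y=q[0]*k,q[1]*k
    else: x,y=q[0]/q[2],q[1]/q[2]
    return np.array([c['cx']+c['fx']*x,c['cy']+c['fy']*y])
def snap(n,name,box=None,scale=1):
    c3=cam(n); im=optics.grab_frame(n)[:,:,::-1].copy()
    cv2.imwrite(f'pics/{name}_full.png',im)
    o=im
    if box: o=im[box[1]:box[3],box[0]:box[2]]
    if scale!=1: o=cv2.resize(o,None,fx=scale,fy=scale,interpolation=cv2.INTER_CUBIC)
    cv2.imwrite(f'pics/{name}.png',o)
    return im,c3
def pose():
    s=status.observe(); M=R.from_rotvec(s['tcp_rot']).as_matrix()
    return np.array(s['eef_pos']),M,s
def show():
    p,M,s=pose(); print('t',round(s['t'],2),'tcp',np.round(p,4),'x',np.round(M[:,0],3),'z',np.round(M[:,2],3),'F',np.round(s['force'],1),'w',round(s['gripper_width'],4))
def to(target,zdir=None):
    """tool-axis shift (in units of 20mm) to a world point; yaw turn in units of 6deg"""
    p,M,s=pose(); d=M.T@(np.asarray(target)-p)
    print('shift units (tool xyz)',np.round(d/0.02,2), 'world mm',np.round(1000*(np.asarray(target)-p),1))
    # level correction + yaw
    if zdir is None: zdir=M[:,2]
    z=np.array([zdir[0],zdir[1],0.]); z/=np.linalg.norm(z)
    if z@M[:,2]<0: z=-z
    x=np.array([0,0,-1.]); T=np.column_stack([x,np.cross(z,x),z])
    rv=R.from_matrix(M.T@T).as_rotvec(); print('turn units (tool xyz)',np.round(np.degrees(rv)/6,2))
    print('shift AFTER turn',np.round(T.T@(np.asarray(target)-p)/0.02,2))
E
python3 - <<'E'
from h import *
show()
p,M,s=pose(); print(np.round(M,3))
for n,pts in {'scene':dict(knob=(358,200,.122),knobtop=(358,193,.14),bask=(357,213,.085),pit=(356,254,0),glassbase=(242,285,0),glasstop=(242,214,.144),sign=(308,243,0),stand=(234,374,.014),scale=(312,303,.024),port=(422,192,.052)),
 'side':dict(knob=(354,209,.122),bask=(353,220,.085),glassbase=(263,287,0),glasstop=(263,238,.144),sign=(312,247,0),stand=(275,374,.014),scale=(328,311,.024),port=(404,191,.052))}.items():
    for k,(u,v,z) in pts.items(): print(n,k,np.round(onz(n,(u,v),z),3))
for n in ['scene','side']:
    im=cv2.imread(f'pics/{n}0.png'); b=(200,150,540,410); cv2.imwrite(f'pics/{n}0z.png',cv2.resize(im[b[1]:b[3],b[0]:b[2]],None,fx=2.3,fy=2.3,interpolation=cv2.INTER_CUBIC))
E
```

```text
t 0.15 tcp [ 0.245  -0.6015  0.2137] x [-0.001  0.002 -1.   ] z [ 0.377 -0.926 -0.002] F [ 0.3  0.3 -0.9] w 0.0954
[[-0.001  0.926  0.377]
 [ 0.002  0.377 -0.926]
 [-1.     0.    -0.002]]
scene knob [ 0.595 -0.067  0.122]
scene knobtop [ 0.594 -0.063  0.14 ]
scene bask [ 0.601 -0.077  0.085]
scene pit [ 0.586 -0.058  0.   ]
scene glassbase [0.709 0.16  0.   ]
scene glasstop [0.72  0.135 0.144]
scene sign [ 0.689 -0.031  0.   ]
scene stand [0.561 0.348 0.014]
scene scale [0.554 0.147 0.024]
scene port [ 0.556 -0.289  0.052]
side knob [ 0.595 -0.067  0.122]
side bask [ 0.598 -0.071  0.085]
side glassbase [0.715 0.15  0.   ]
side glasstop [0.71  0.143 0.144]
side sign [ 0.683 -0.024  0.   ]
side stand [0.559 0.351 0.014]
side scale [0.54  0.164 0.024]
side port [ 0.55  -0.282  0.052]
```

View pics/scene0z.png

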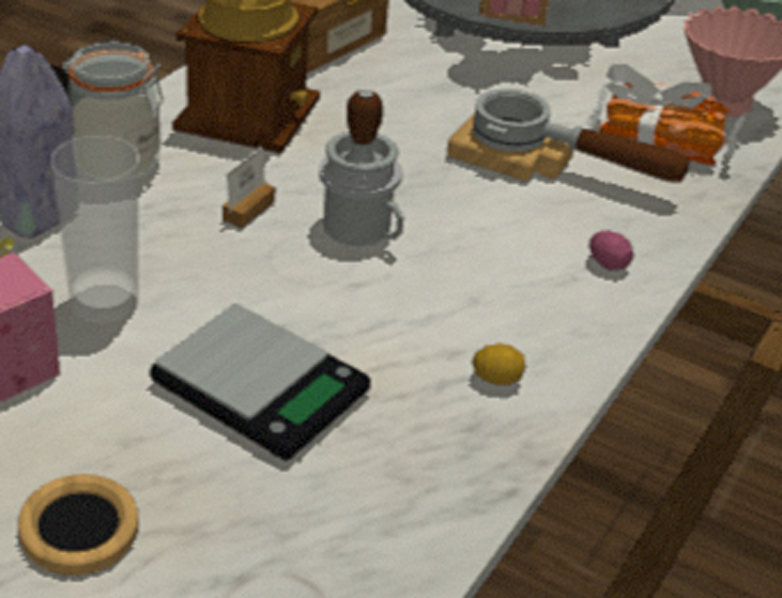

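```bash
python3 - <<'E'
from h import *
p,M,s=pose()
c,A,t=cam('wrist'); o=-A.T@t
print('cam in tool',np.round(M.T@(o-p),4)); print('cam axes in tool',np.round(M.T@A.T,3))
for n,q in dict(tierbase=(432,165),pinkbowl=(521,205),pinkbox=(197,325),pinkboxr=(224,312),grinder=(305,210),jar=(248,226),lav=(215,250)).items(): print(n,np.round(onz('scene',q,0),3))
to([0.40,-0.20,0.40],[0,-1,0])
E
python3 -m crank '[[[0,0,0,-1,0,0,1],[0,0,0,-1,0,0,1],[0,0,0,-1,0,0,1],[0,0,0,-1,0,0,1],[0,0,0,-1,0,0,1],[0,0,0,-1,0,0,1],[0,0,0,-1,0,0,1],[0,0,0,-1,0,0,1]]]'
```

```text
cam in tool [-0.1706  0.0743  0.0003]
cam axes in tool [[ 0.001 -0.26   0.965]
 [-0.    -0.965 -0.26 ]
 [ 1.    -0.    -0.001]]
tierbase [ 0.636 -0.525  0.   ]
pinkbowl [ 0.375 -0.461  0.   ]
pinkbox [0.699 0.292 0.   ]
pinkboxr [0.684 0.239 0.   ]
grinder [ 0.774 -0.136  0.   ]
jar [ 0.835 -0.005  0.   ]
lav [0.831 0.106 0.   ]
shift units (tool xyz) [ -9.29  14.75 -15.68] world mm [155.  401.5 186.3]
turn units (tool xyz) [ 3.69 -0.02  0.  ]
shift AFTER turn [ -9.32   7.75 -20.08]
t: 0.82
eef_pos: [0.2451, -0.6017, 0.3752]
tcp_rot: [0.92, 1.368, -0.919]
force: [0.5, -0.8, -1.0]
gripper_width: 0.0953
```

```bash
python3 -m crank '[[[0,0,0,0,0.9,-1,1],[0,0,0,0,0.9,-1,1],[0,0,0,0,0.9,-1,1],[0,0,0,0,0.9,-1,1],[0,0,0,0,0.9,-1,1],[0,0,0,0,0.9,-1,1],[0,0,0,0,0.9,-1,1],[0,0,0,0,0.9,-1,1]]]' >/dev/null
python3 -m crank '[[[0.92,0,0,0,0,0,1],[0.92,0,0,0,0,0,1],[0.92,0,0,0,0,0,1],[0.92,0,0,0,0,0,1],[0,0,0,0,0.5,-1,1],[0,0,0,0,0.5,-1,1],[0,0,0,0,0.5,-1,1],[0,0,0,0,0.5,-1,1]]]'
python3 - <<'E'
from h import *
show(); to([0.4,-0.15,0.4],[0,-1,0])
E
```

```text
t: 2.15
eef_pos: [0.3582, -0.3185, 0.3742]
tcp_rot: [1.209, 1.21, -1.209]
force: [1.0, -0.6, -0.2]
gripper_width: 0.0949
t 2.15 tcp [ 0.3582 -0.3185  0.3742] x [-0.     0.001 -1.   ] z [ 0.001 -1.    -0.001] F [ 1.  -0.6 -0.2] w 0.0949
shift units (tool xyz) [-1.28  2.1  -8.42] world mm [ 41.8 168.5  25.8]
turn units (tool xyz) [ 0.01 -0.01  0.  ]
shift AFTER turn [-1.29  2.09 -8.43]
```

```bash
python3 - <<'E'
from h import *
snap('wrist','w1'); show()
E
python3 -m crank '[[[0,0,0,0,0.3,-1,1],[0,0,0,0,0.3,-1,1],[0,0,0,0,0.3,-1,1],[0,0,0,0,0.3,-1,1],[0,0,0,0,0.3,-1,1],[0,0,0,0,0.3,-1,1],[0,0,0,0,0.3,-1,1],[0,0,0,0,0.3,-1,1]]]' >/dev/null
python3 -m crank '[[[0,0,0,0,0,-1,1],[0,0,0,0,0,-1,1],[0,0,0,0,0,-1,1],[0,0,0,0,0,-1,1],[0,0,0,0,0,-1,1],[0,0,0,0,0,-1,1],[0,0,0,0,0,-1,1],[0,0,0,0,0,-1,1]]]'
python3 - <<'E'
from h import *
snap('wrist','w2'); show()
E
```

```text
t 2.2 tcp [ 0.3596 -0.3157  0.3746] x [ 0.002  0.002 -1.   ] z [ 0.004 -1.    -0.002] F [2.2 1.7 0.8] w 0.0949
t: 3.53
eef_pos: [0.4054, 0.0014, 0.3744]
tcp_rot: [1.208, 1.21, -1.208]
force: [0.2, 0.5, -0.4]
gripper_width: 0.0951
t 3.58 tcp [0.4053 0.0039 0.3745] x [ 0.     0.002 -1.   ] z [ 0.004 -1.    -0.002] F [0.5 0.8 0.7] w 0.0951
```

View pics/w1.png

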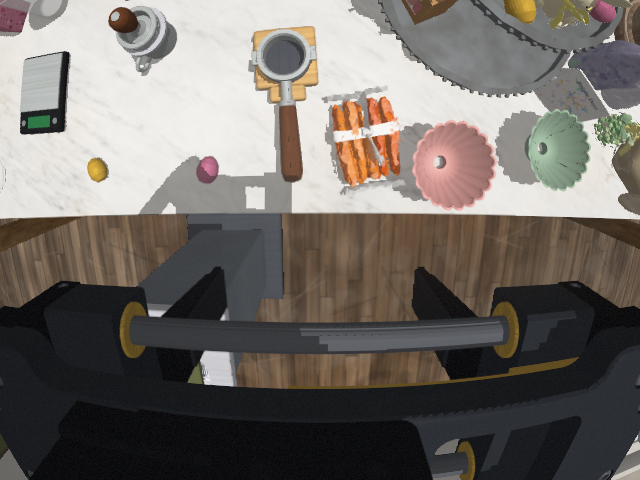

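View pics/w2.png

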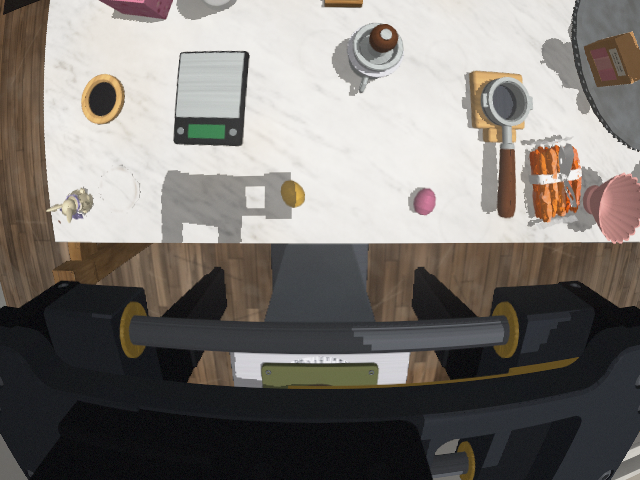

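The w2 view shows the stand's dark recess at (103,98), the scale plate at about (211,86), and the knob at (384,38) with the pitcher's ear at (362,85). The portafilter ring is at (507,100). I'll refine these with masks.

Run:
```python
from h import *
c3=cam('wrist'); im=cv2.imread('pics/w2_full.png')
print('cam',np.round(-c3[1].T@c3[2],4))
def near(mask,pt):
    n,l,st,ce=cv2.connectedComponentsWithStats(mask.astype(np.uint8)); 
    i=min((i for i in range(1,n) if st[i,4]>60),key=lambda i:np.hypot(*(ce[i]-pt))); return l==i,ce[i],st[i]
def circ(mask,z):
    cs,_=cv2.findContours(mask.astype(np.uint8),cv2.RETR_EXTERNAL,cv2.CHAIN_APPROX_NONE)
    c=max(cs,key=cv2.contourArea)[:,0,:]; c=cv2.convexHull(c)[:,0,:]
    P=np.array([onz('wrist',q,z,c3)[:2] for q in c]).astype(np.float32)
    return P
hsv=cv2.cvtColor(im,cv2.COLOR_BGR2HSV)
m,ce,st=near(hsv[:,:,2]<60,(103,98)); print(st); P=circ(m,.010); print('recess',cv2.fitEllipse(P))
m,ce,st=near((hsv[:,:,1]>70)&(hsv[:,:,2]>90)&(hsv[:,:,0]<30),(103,98)); print(st); P=circ(m,.014); print('stand outer',cv2.fitEllipse(P))
m,ce,st=near((hsv[:,:,1]<40)&(hsv[:,:,2]>120)&(hsv[:,:,2]<215),(211,86)); print(st); P=circ(m,.024); print('plate',cv2.minAreaRect(P))
m,ce,st=near((hsv[:,:,2]<70),(211,135)); print(st); P=circ(m,.02); print('scale',cv2.minAreaRect(P))
m,ce,st=near((hsv[:,:,1]>90)&(hsv[:,:,2]<150)&((hsv[:,:,0]<20)|(hsv[:,:,0]>170)),(384,38)); print(st); P=circ(m,.124); print('knob',cv2.fitEllipse(P))
m,ce,st=near((hsv[:,:,1]>90)&(hsv[:,:,2]<150)&((hsv[:,:,0]<20)|(hsv[:,:,0]>170)),(507,180)); print(st); P=circ(m,.038); print('handle',cv2.minAreaRect(P))
for q in [(365,48)]: pass
b=(330,0,450,110); cv2.imwrite('pics/a.png',cv2.resize(im[b[1]:b[3],b[0]:b[2]],None,fx=5,fy=5,interpolation=cv2.INTER_CUBIC))
b=(450,50,560,150); cv2.imwrite('pics/b.png',cv2.resize(im[b[1]:b[3],b[0]:b[2]],None,fx=5,fy=5,interpolation=cv2.INTER_CUBIC))
```

```text
cam [0.4796 0.004  0.5451]
[ 89  83  27  33 666]
recess ((0.5610668659210205, 0.35271087288856506), (0.052222203463315964, 0.05367626994848251), 69.51901245117188)
[ 81  74  44  50 988]
stand outer ((0.5604315400123596, 0.35049718618392944), (0.08115394413471222, 0.08652083575725555), 165.29623413085938)
[ 175   52   69   66 4138]
plate ((0.5623874664306641, 0.16364501416683197), (0.09892240166664124, 0.09762784093618393), 85.74984741210938)
[ 174   51   75   95 1417]
scale ((0.5428575277328491, 0.16185542941093445), (0.10468533635139465, 0.138071671128273), 85.60284423828125)
[370  24  28  28 492]
knob ((0.5988650321960449, -0.06729796528816223), (0.030783075839281082, 0.035352520644664764), 60.114444732666016)
[500 149  16  68 907]
handle ((0.42601609230041504, -0.2767968475818634), (0.10194850713014603, 0.02670525759458542), 6.097390174865723)
```

View pics/a.png

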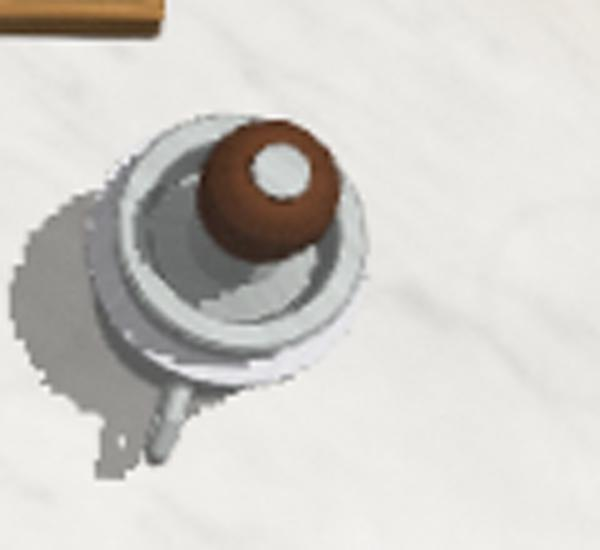

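View pics/b.png

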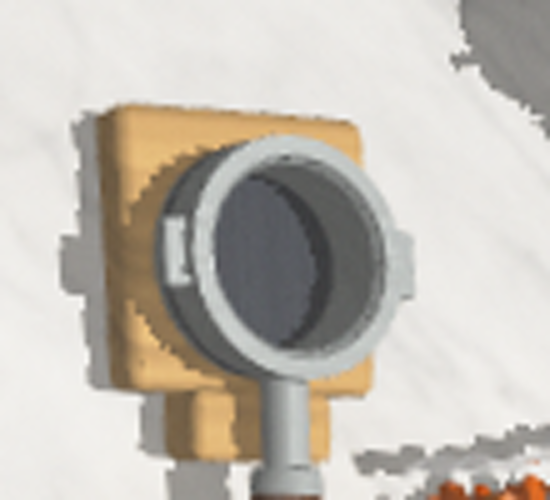

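```bash
python3 - <<'E'
from h import *
for z in (.18,.22,.26): print(onz('scene',(335,105),z), onz('side',(322,118),z))
E
python3 -m crank '[[[0,0,0,0.4,0.97,0.36,1],[0,0,0,0.4,0.97,0.36,1],[0,0,0,0.4,0.97,0.36,1],[0,0,0,0.4,0.97,0.36,1],[0,0,0,0.4,0.97,0.36,1],[0,0,0,0.4,0.97,0.36,1],[0,0,0,0.4,0.97,0.36,1],[0,0,0,0.4,0.97,0.36,1]]]' >/dev/null
python3 -m crank '[[[0,0,0,0.8,0.97,0.36,0.75],[0,0,0,0.8,0.97,0.36,0.75],[0,0,0,0.5,0,0,0.75],[0,0,0,0,0,0,0.75]]]'
python3 - <<'E'
from h import *
snap('wrist','w3'); show();
E
```

```text
[ 0.82953822 -0.33558954  0.18      ] [ 0.8115954  -0.31399922  0.18      ]
[ 0.77370709 -0.24822824  0.22      ] [ 0.77808479 -0.25039613  0.22      ]
[ 0.71787597 -0.16086694  0.26      ] [ 0.74457418 -0.18679304  0.26      ]
t: 4.58
eef_pos: [0.5983, -0.0716, 0.2644]
tcp_rot: [1.206, 1.216, -1.213]
force: [-0.3, -0.0, -0.4]
gripper_width: 0.0745
t 4.63 tcp [ 0.5985 -0.0713  0.2664] x [-0.004  0.001 -1.   ] z [ 0.001 -1.    -0.001] F [-0.6  0.3 -0.1] w 0.0727
```

View pics/w3.png

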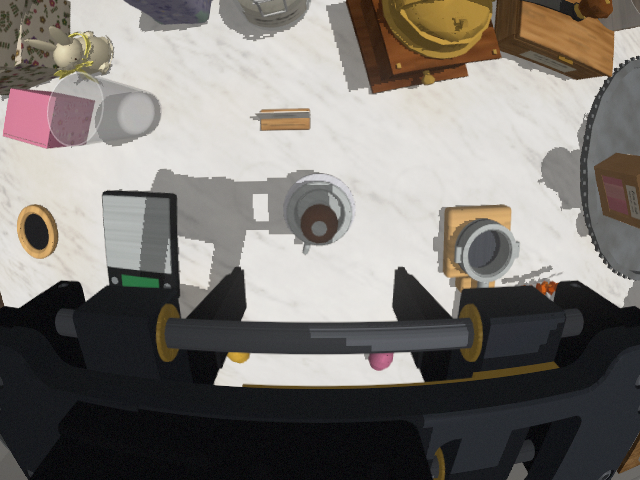

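```bash
cat >> h.py <<'E'
def near(mask,pt,mn=60):
    n,l,st,ce=cv2.connectedComponentsWithStats(mask.astype(np.uint8))
    i=min((i for i in range(1,n) if st[i,4]>mn),key=lambda i:np.hypot(*(ce[i]-pt))); return l==i,ce[i],st[i]
def hullpts(mask,z,c3):
    cs,_=cv2.findContours(mask.astype(np.uint8),cv2.RETR_EXTERNAL,cv2.CHAIN_APPROX_NONE)
    c=cv2.convexHull(max(cs,key=cv2.contourArea))[:,0,:]
    return np.array([onz('wrist',q,z,c3)[:2] for q in c]).astype(np.float32)
def fit(P):
    e=cv2.fitEllipse(P); return np.round(e[0],4),np.round(e[1],4)
def brown(hsv): return (hsv[:,:,1]>90)&(hsv[:,:,2]<150)&((hsv[:,:,0]<20)|(hsv[:,:,0]>170))
E
python3 - <<'E'
from h import *
c3=cam('wrist'); im=cv2.imread('pics/w3_full.png'); hsv=cv2.cvtColor(im,cv2.COLOR_BGR2HSV)
m,ce,st=near(brown(hsv),(319,223)); print(ce,st); print('knob',fit(hullpts(m,.124,c3)))
m,ce,st=near(hsv[:,:,2]<60,(38,230)); print(ce,st); print('recess',fit(hullpts(m,.010,c3)))
m,ce,st=near((hsv[:,:,1]<40)&(hsv[:,:,2]>120)&(hsv[:,:,2]<205),(140,232)); print(st); print('plate',cv2.minAreaRect(hullpts(m,.024,c3)))
print(onz('wrist',(320,228),.14,c3), 'knobtop')
to([.598,-.067,.104],[0,-1,0])
for z in (.0,.144): print('glass',[np.round(onz('wrist',q,z,c3),3) for q in ((138,115),(76,110))])
b=(260,150,380,270); cv2.imwrite('pics/a.png',cv2.resize(im[b[1]:b[3],b[0]:b[2]],None,fx=5,fy=5,interpolation=cv2.INTER_CUBIC))
E
```

```text
[455.72408759 236.76642336] [443 205  63  71 685]
knob (array([ 0.5848, -0.2156]), array([0.0736, 0.0901]))
[ 36.05422648 231.30781499] [ 25 214  23  35 627]
recess (array([0.563 , 0.3502]), array([0.0507, 0.054 ]))
[ 101  195   46   75 2809]
plate ((0.5638986825942993, 0.1759125143289566), (0.06723683327436447, 0.0959702730178833), 85.5439682006836)
[ 0.59896861 -0.07175333  0.14      ] knobtop
shift units (tool xyz) [ 8.12  0.01 -0.21] world mm [  -0.5    4.3 -162.4]
turn units (tool xyz) [ 0.01 -0.01  0.04]
shift AFTER turn [ 8.12 -0.03 -0.22]
glass [array([ 0.711,  0.156, -0.   ]), array([0.729, 0.257, 0.   ])]
glass [array([0.699, 0.081, 0.144]), array([0.711, 0.149, 0.144])]
```

View pics/a.png

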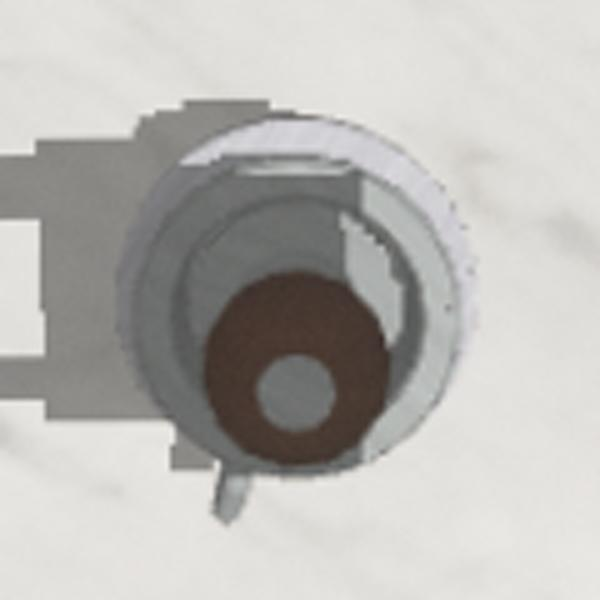

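```bash
python3 -m crank '[[[0,0,0,1,0,0,0.7],[0,0,0,1,0,0,0.7],[0,0,0,1,0,0,0.7],[0,0,0,1,0,0,0.7],[0,0,0,1,0,0,0.7],[0,0,0,1,0,0,0.7],[0,0,0,1,0,0,0.7],[0,0,0,1,0,0,0.7]]]' 25 >/dev/null
python3 -m crank '[[[0,0,0,0.1,0,0,0.7],[0,0,0,0,0,0,0.0],[0,0,0,0,0,0,0.0],[0,0,0,0,0,0,0.0],[0,0,0,0,0,0,0.0],[0,0,0,0,0,0,0.0],[0,0,0,0,0,0,0.0],[0,0,0,0,0,0,0.0]]]' 25
python3 - <<'E'
from h import *
show()
E
```

```text
t: 5.97
eef_pos: [0.6003, -0.0713, 0.1077]
tcp_rot: [1.208, 1.208, -1.207]
force: [-0.5, 0.3, 3.6]
gripper_width: 0.0316
t 5.97 tcp [ 0.6003 -0.0713  0.1077] x [ 0.001 -0.001 -1.   ] z [ 0.001 -1.     0.001] F [-0.5  0.3  3.6] w 0.0316
```

```bash
python3 -m crank '[[[0,0,0,0,0,0,0],[0,0,0,-0.4,0,0,0],[0,0,0,-0.6,0,0,0],[0,0,0,-1,0,0,0],[0,0,0,-1,0,0,0],[0,0,0,-1,0,0,0],[0,0,0,-1,0,0,0],[0,0,0,0,0,0,0]]]' 30
python3 - <<'E'
from h import *
snap('scene','s1',(280,130,440,270),4); show(); to([.562,.3505,.15],[0,-1,0])
E
```

```text
t: 6.63
eef_pos: [0.6022, -0.0715, 0.2125]
tcp_rot: [1.211, 1.202, -1.203]
force: [1.7, -0.3, -0.9]
gripper_width: 0.0317
t 6.68 tcp [ 0.6012 -0.0713  0.2099] x [ 0.006 -0.001 -1.   ] z [ 0.001 -1.     0.001] F [ 0.3  0.1 -3.7] w 0.0313
shift units (tool xyz) [  2.96  -1.95 -21.1 ] world mm [-39.2 421.8 -59.9]
turn units (tool xyz) [ 0.01  0.01 -0.05]
shift AFTER turn [  3.    -1.96 -21.09]
```

View pics/s1.png

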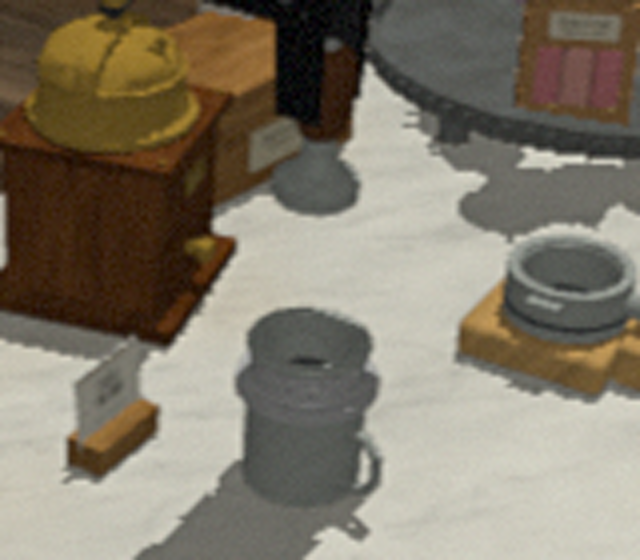

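```bash
python3 -m crank '[[[0,0,0,0,-0.1,-0.5,0],[0,0,0,0,-0.1,-1,0],[0,0,0,0,-0.1,-1,0],[0,0,0,0,-0.1,-1,0],[0,0,0,0,-0.1,-1,0],[0,0,0,0,-0.1,-1,0],[0,0,0,0,-0.1,-1,0],[0,0,0,0,-0.1,-1,0]]]' >/dev/null
python3 -m crank '[[[0,0,0,0,-0.1,-1,0],[0,0,0,0,-0.1,-1,0],[0,0,0,0,-0.1,-1,0],[0,0,0,0,-0.1,-1,0],[0,0,0,0,-0.1,-1,0],[0,0,0,0,-0.1,-1,0],[0,0,0,0,-0.1,-1,0],[0,0,0,0,-0.1,-1,0]]]' >/dev/null
python3 -m crank '[[[0,0,0,0,-0.1,-1,0],[0,0,0,0,-0.1,-1,0],[0,0,0,0,-0.1,-1,0],[0,0,0,0,-0.1,-1,0],[0,0,0,0,0,-0.7,0],[0,0,0,0,0,-0.4,0],[0,0,0,0,0,0,0],[0,0,0,0,0,0,0]]]'
python3 - <<'E'
from h import *
snap('wrist','w4'); show(); to([.562,.3505,.15],[0,-1,0])
E
```

```text
t: 8.68
eef_pos: [0.5587, 0.3406, 0.2057]
tcp_rot: [1.206, 1.21, -1.209]
force: [-0.7, -0.3, -2.5]
gripper_width: 0.0314
t 8.73 tcp [0.559  0.3402 0.206 ] x [-0.001 -0.001 -1.   ] z [ 0.001 -1.     0.001] F [-0.1  0.2 -2.8] w 0.0316
shift units (tool xyz) [ 2.8   0.15 -0.52] world mm [  3.   10.3 -56. ]
turn units (tool xyz) [0.01 0.01 0.01]
shift AFTER turn [ 2.8   0.15 -0.51]
```

View pics/w4.png

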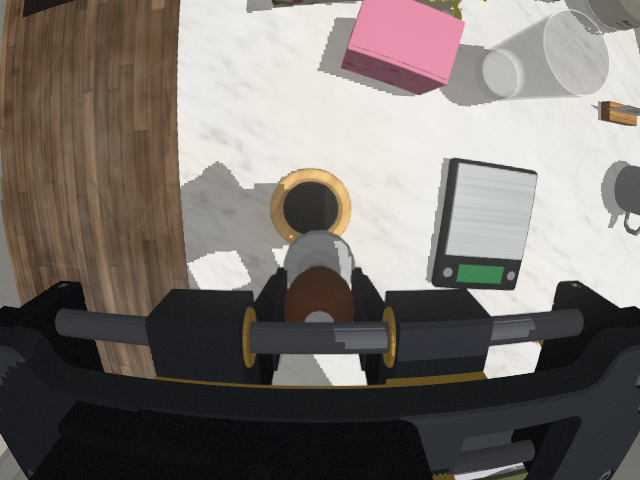

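Run:
```python
from h import *
c3=cam('wrist'); im=cv2.imread('pics/w4_full.png'); hsv=cv2.cvtColor(im,cv2.COLOR_BGR2HSV)
print(np.round(-c3[1].T@c3[2],3))
m,ce,st=near((hsv[:,:,2]<60),(311,207)); print(ce,st); print('recess',fit(hullpts(m,.010,c3)))
m,ce,st=near((hsv[:,:,1]>70)&(hsv[:,:,2]>90)&(hsv[:,:,0]<30),(311,207)); print(ce,st); P=hullpts(m,.014,c3); print('outer',fit(P), cv2.minEnclosingCircle(P))
m,ce,st=near((hsv[:,:,1]<40)&(hsv[:,:,2]>120)&(hsv[:,:,2]<215),(490,212)); print(st); print('plate',cv2.minAreaRect(hullpts(m,.024,c3)))
# foot rim: leftmost 285, rightmost 353, top 231 
for q in ((285,262),(353,262),(318,231)): print(np.round(onz('wrist',q,.168,c3),4))
```

```text
[0.633 0.341 0.377]
[307.17771739 208.42065217] [ 284  185   51   49 1840]
recess (array([0.5628, 0.3498]), array([0.0521, 0.0541]))
[309.29479259 200.70653133] [ 270  168   81   75 2266]
outer (array([0.5633, 0.349 ]), array([0.0807, 0.081 ])) ((0.5633664131164551, 0.3490930497646332), 0.040803730487823486)
[ 446  163   92   97 7105]
plate ((0.5637797117233276, 0.1578248292207718), (0.09703509509563446, 0.09913221746683121), 85.8177490234375)
[0.5609 0.3607 0.168 ]
[0.5609 0.3202 0.168 ]
[0.58  0.341 0.168]
```

```bash
python3 -m crank '[[[0,0,0,0,0.15,-0.45,0],[0,0,0,0.5,0,0,0],[0,0,0,1,0,0,0],[0,0,0,1,0,0,0],[0,0,0,1,0,0,0],[0,0,0,1,0,0,0],[0,0,0,0.5,0,0,0],[0,0,0,0,0,0,0]]]'
python3 - <<'E'
from h import *
snap('wrist','w5'); show(); to([.5625,.3492,.056],[0,-1,0])
E
```

```text
t: 9.4
eef_pos: [0.5601, 0.3484, 0.1025]
tcp_rot: [1.203, 1.212, -1.214]
force: [-1.5, -0.3, -3.3]
gripper_width: 0.0316
t 9.45 tcp [0.5612 0.3491 0.1047] x [-0.003 -0.002 -1.   ] z [ 0.001 -1.     0.002] F [-0.5 -0.9 -2.1] w 0.032
shift units (tool xyz) [ 2.44  0.07 -0.01] world mm [  1.3   0.1 -48.7]
turn units (tool xyz) [0.01 0.02 0.03]
shift AFTER turn [ 2.44  0.06 -0.01]
```

View pics/w5.png

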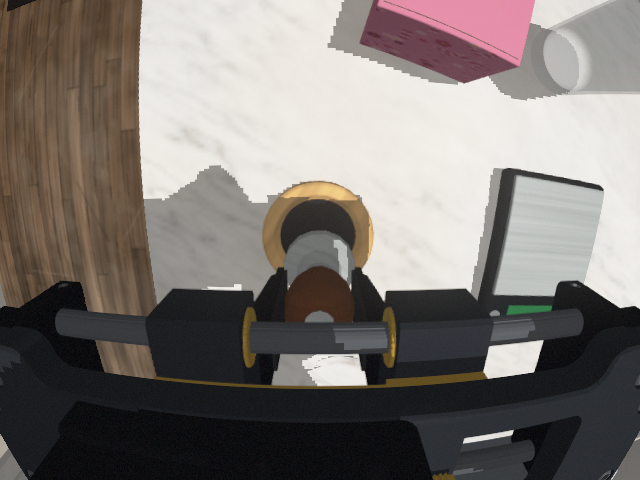

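The foot at (319,255) is centred on the recess at (318,230). I'll lower it.

```bash
python3 -m crank '[[[0,0,0,0.6,0.05,0,0],[0,0,0,0.8,0,0,0],[0,0,0,0.6,0,0,0],[0,0,0,0.3,0,0,0],[0,0,0,0.15,0,0,0],[0,0,0,0,0,0,0]]]'
python3 -m crank '[[[0,0,0,0.05,0,0,0],[0,0,0,0,0,0,0]]]'
python3 -m crank '[[[0,0,0,0.05,0,0,0],[0,0,0,0,0,0,0]]]'
```

```text
t: 9.95
eef_pos: [0.5629, 0.3497, 0.057]
tcp_rot: [1.207, 1.21, -1.209]
force: [0.3, -0.8, -2.7]
gripper_width: 0.0313
t: 10.12
eef_pos: [0.5637, 0.3502, 0.0576]
tcp_rot: [1.209, 1.209, -1.207]
force: [-0.8, -0.4, -3.4]
gripper_width: 0.0317
t: 10.28
eef_pos: [0.5634, 0.3501, 0.0563]
tcp_rot: [1.209, 1.21, -1.207]
force: [-0.2, 0.3, -1.6]
gripper_width: 0.0318
```

```bash
python3 -m crank '[[[0,0,0,0.1,0,0,0],[0,0,0,0.1,0,0,0],[0,0,0,0,0,0,0]]]'
python3 -m crank '[[[0,0,0,0.1,0,0,0],[0,0,0,0,0,0,0]]]'
```

```text
t: 10.53
eef_pos: [0.564, 0.3502, 0.0538]
tcp_rot: [1.209, 1.209, -1.207]
force: [-2.1, -1.0, 5.1]
gripper_width: 0.0316
t: 10.7
eef_pos: [0.5647, 0.3504, 0.0539]
tcp_rot: [1.21, 1.208, -1.205]
force: [-4.7, -3.2, 12.7]
gripper_width: 0.0317
```

```bash
python3 -m crank '[[[0,0,0,-0.1,0,0,0],[0,0,0,0,0,0,0.7],[0,0,0,0,0,0,0.7],[0,0,0,0,0,0,0.7],[0,0,0,0,0,0,0.7],[0,0,0,-0.6,0,0,0.8],[0,0,0,-1,0,0,0.85],[0,0,0,-1,0,0,0.85]]]'
python3 -m crank '[[[0,0,0,-1,0,0,0.85],[0,0,0,-1,0,0,0.85],[0,0,0,-1,0,0,0.85],[0,0,0,-1,0,0,0.85],[0,0,0,-1,0,0,0.85],[0,0,0,-1,0,0,0.85],[0,0,0,0,0,0,0.85]]]'
python3 - <<'E'
from h import *
snap('wrist','w6'); show()
E
```

```text
t: 11.37
eef_pos: [0.5624, 0.3496, 0.1037]
tcp_rot: [1.206, 1.211, -1.21]
force: [1.0, 1.1, -0.0]
gripper_width: 0.0727
t: 11.95
eef_pos: [0.5653, 0.3511, 0.2303]
tcp_rot: [1.215, 1.207, -1.2]
force: [-0.1, 0.1, 1.3]
gripper_width: 0.0807
t 12.0 tcp [0.5645 0.3507 0.2276] x [ 0.006  0.003 -1.   ] z [ 0.002 -1.    -0.003] F [-0.8 -0.  -0.4] w 0.0808
```

View pics/w6.png

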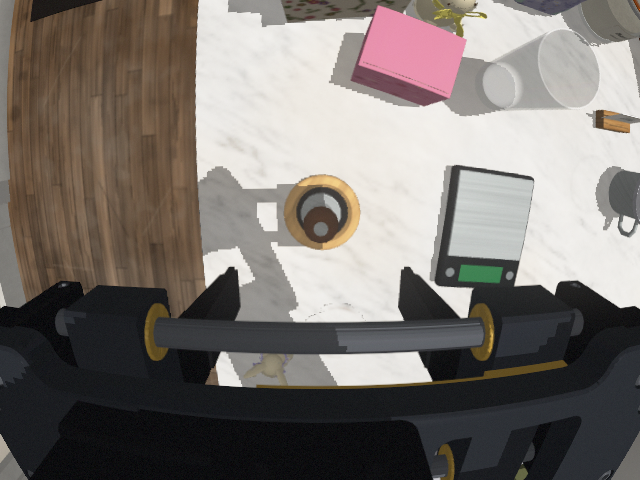

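The tamper stands upright in the recess, with its knob at (321,225) and a dark gap all round. Back to the tower.

```bash
python3 -m crank '[[[0,0,0,0,0.08,0.6,0.85],[0,0,0,0,0.08,1,0.85],[0,0,0,0,0.08,1,0.85],[0,0,0,0,0.08,1,0.85],[0,0,0,0,0.08,1,0.85],[0,0,0,0,0.08,1,0.85],[0,0,0,0,0.08,1,0.85],[0,0,0,0,0.08,1,0.85]]]' >/dev/null
python3 -m crank '[[[0,0,0,0,0.08,1,0.85],[0,0,0,0,0.08,1,0.85],[0,0,0,0,0.08,1,0.85],[0,0,0,0,0.08,1,0.85],[0,0,0,0,0.08,1,0.85],[0,0,0,0,0.08,1,0.85],[0,0,0,0,0.08,1,0.85],[0,0,0,0,0.08,1,0.85]]]' >/dev/null
python3 -m crank '[[[0,0,0,0,0.08,1,0.85],[0,0,0,0,0.08,1,0.85],[0,0,0,0,0.08,1,0.85],[0,0,0,0,0.08,1,0.85],[0,0,0,0,0,1,0.85],[0,0,0,0,0,0.4,0.85],[0,0,0,0,0,0,0.85],[0,0,0,0,0,0,0.85]]]'
python3 - <<'E'
from h import *
snap('wrist','w7',(240,130,400,290),5); show()
E
```

```text
t: 14.0
eef_pos: [0.5949, -0.0701, 0.2223]
tcp_rot: [1.208, 1.212, -1.21]
force: [0.2, 0.2, 0.1]
gripper_width: 0.0808
t 14.05 tcp [ 0.5951 -0.0696  0.2227] x [-0.002  0.001 -1.   ] z [ 0.001 -1.    -0.001] F [ 0.3  0.6 -1. ] w 0.0811
```

View pics/w7.png

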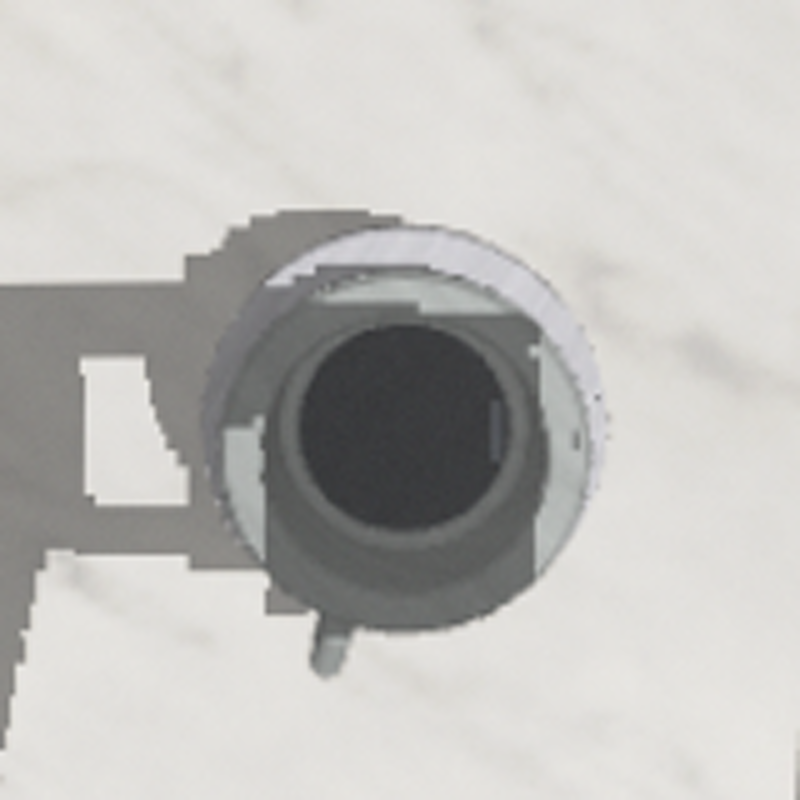

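Run:
```python
from h import *
c3=cam('wrist'); f=lambda u,v:(240+u/5,130+v/5)
for z in (.083,):
    for q in ((222,450),(590,450),(406,632),(406,265),(265,335),(265,565),(540,570)): print(np.round(onz('wrist',f(*q),z,c3),4))
P=np.array([onz('wrist',f(*q),.083,c3)[:2] for q in ((222,450),(590,450),(406,632),(380,267),(262,560),(540,575),(565,350))]).astype(np.float32)
print(fit(P))
# floor circle dark: left 300 right 512 top 323 bottom 530, z .060
P=np.array([onz('wrist',f(*q),.060,c3)[:2] for q in ((300,426),(512,426),(406,323),(406,530),(333,352),(333,500),(480,352))]).astype(np.float32); print('floor',fit(P))
# brim z .063: left 203, right 605, top 225
for q in ((203,430),(605,420),(415,225)): print('brim',np.round(onz('wrist',f(*q),.063,c3),4))
# ear tip
print('ear',np.round(onz('wrist',f(325,672),.05,c3),4),np.round(onz('wrist',f(325,672),.045,c3),4))
to([.598,-.071,.08],[0,-1,0])
```

```text
[ 0.5997 -0.0395  0.083 ]
[ 0.5998 -0.1027  0.083 ]
[ 0.5669 -0.0712  0.083 ]
[ 0.6315 -0.071   0.083 ]
[ 0.6196 -0.0472  0.083 ]
[ 0.5792 -0.0466  0.083 ]
[ 0.5783 -0.0945  0.083 ]
(array([ 0.5993, -0.0713]), array([0.0632, 0.0647]))
floor (array([ 0.5987, -0.0713]), array([0.0387, 0.0389]))
brim [ 0.5989 -0.0342  0.063 ]
brim [ 0.6009 -0.1074  0.063 ]
brim [ 0.6363 -0.0727  0.063 ]
ear [ 0.5477 -0.0555  0.05  ] [ 0.5459 -0.0553  0.045 ]
shift units (tool xyz) [7.13 0.15 0.08] world mm [   2.9   -1.4 -142.7]
turn units (tool xyz) [ 0.01 -0.01  0.01]
shift AFTER turn [7.13 0.14 0.07]
```

```bash
python3 -m crank '[[[0,0,0,1,0.15,0.08,0.85],[0,0,0,1,0,0,0.85],[0,0,0,1,0,0,0.85],[0,0,0,1,0,0,0.85],[0,0,0,1,0,0,0.85],[0,0,0,0.8,0,0,0.85],[0,0,0,0.7,0,0,0.85],[0,0,0,0.3,0,0,0.85]]]'
python3 -m crank '[[[0,0,0,0,0,0,0.85],[0,0,0,0,0,0,0.85]]]'
python3 - <<'E'
from h import *
snap('wrist','w8'); show();to([.599,-.0713,.08],[0,-1,0])
E
python3 -m crank '[[[0,0,0,0,0,0,0.85]]]'
```

```text
t: 14.72
eef_pos: [0.5972, -0.0704, 0.085]
tcp_rot: [1.206, 1.214, -1.209]
force: [-0.1, -0.5, -0.2]
gripper_width: 0.0808
t: 14.88
eef_pos: [0.5989, -0.0713, 0.088]
tcp_rot: [1.208, 1.21, -1.208]
force: [0.5, -0.5, 0.5]
gripper_width: 0.0809
t 14.93 tcp [ 0.5995 -0.0716  0.0888] x [ 0.002 -0.    -1.   ] z [ 0.002 -1.     0.   ] F [-0.   0.1 -0.1] w 0.0808
shift units (tool xyz) [ 0.44 -0.03 -0.01] world mm [-0.5  0.3 -8.8]
turn units (tool xyz) [ 0.02  0.   -0.02]
shift AFTER turn [ 0.44 -0.03 -0.01]
t: 15.02
eef_pos: [0.5998, -0.0718, 0.0893]
tcp_rot: [1.209, 1.208, -1.206]
force: [-0.0, -0.8, 1.2]
gripper_width: 0.0807
```

View pics/w8.png

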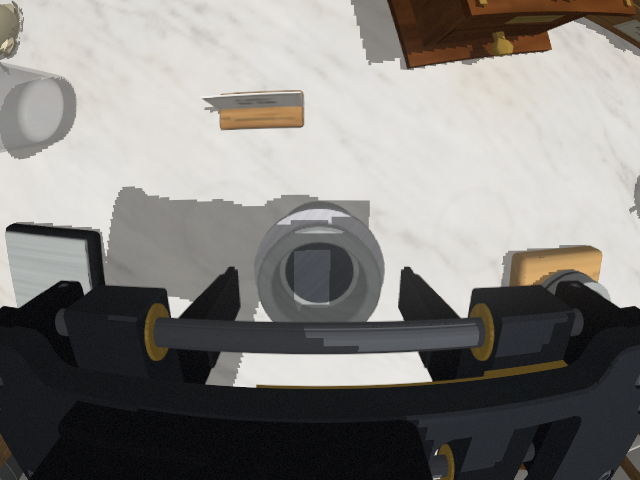

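```bash
python3 -m crank '[[[0,0,0,0.15,-0.03,0,0.85],[0,0,0,0.15,0,0,0.85],[0,0,0,0.15,0,0,0.85],[0,0,0,0,0,0,0.85],[0,0,0,0,0,0,0.85],[0,0,0,0,0,0,0.85]]]'
for i in 1 2 3; do python3 -m crank '[[[0,0,0,0,0,0,0.85]]]' | grep eef; done
```

```text
t: 15.52
eef_pos: [0.5981, -0.0717, 0.0786]
tcp_rot: [1.208, 1.21, -1.208]
force: [-0.0, -0.6, 0.0]
gripper_width: 0.0807
eef_pos: [0.5982, -0.0717, 0.0788]
eef_pos: [0.5982, -0.0717, 0.0788]
eef_pos: [0.5982, -0.0717, 0.0788]
```

```bash
python3 -m crank '[[[0,0,0,-0.05,0,0,0.85],[0,0,0,0,0,0,0.5],[0,0,0,0,0,0,0.3],[0,0,0,0,0,0,0.3],[0,0,0,0,0,0,0.3],[0,0,0,0,0,0,0.3],[0,0,0,0,0,0,0.3]]]' 20
python3 -m crank '[[[0,0,0,-0.2,0,0,0.3],[0,0,0,-0.3,0,0,0.3],[0,0,0,-0.5,0,0,0.3],[0,0,0,-0.7,0,0,0.3],[0,0,0,-0.6,0,0,0.3],[0,0,0,-0.3,0,0,0.3],[0,0,0,0,0,0,0.3],[0,0,0,0,0,0,0.3]]]'
python3 - <<'E'
from h import *
snap('wrist','w9'); snap('scene','s2',(280,130,440,270),4); show()
E
```

```text
t: 16.35
eef_pos: [0.5981, -0.0717, 0.0797]
tcp_rot: [1.208, 1.21, -1.208]
force: [-0.4, 0.9, 0.4]
gripper_width: 0.0631
t: 17.02
eef_pos: [0.5986, -0.0718, 0.1327]
tcp_rot: [1.209, 1.208, -1.207]
force: [0.2, -0.6, -0.3]
gripper_width: 0.0629
t 17.12 tcp [ 0.5977 -0.0716  0.1311] x [-0.001  0.    -1.   ] z [ 0.001 -1.    -0.   ] F [ 0.8 -0.8 -1. ] w 0.0628
```

View pics/w9.png

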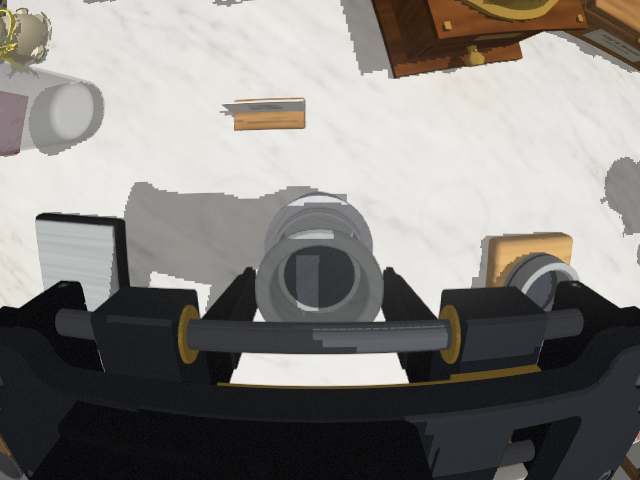

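View pics/s2.png

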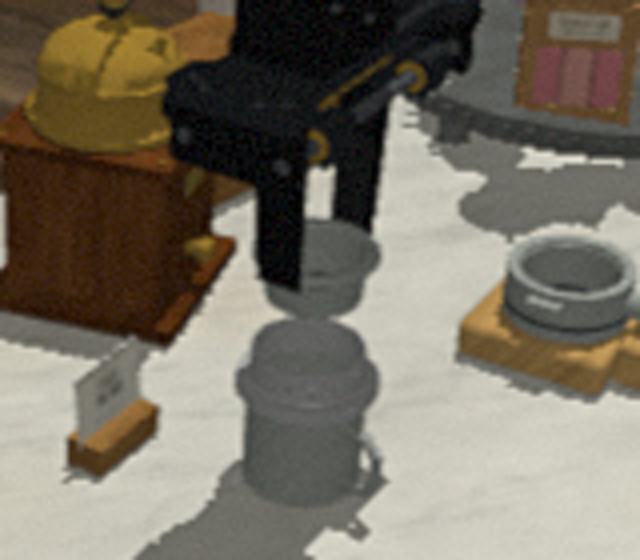

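```bash
python3 - <<'E'
from h import *
c3=cam('wrist'); p,M,s=pose()
P=np.array([onz('wrist',q,p[2]+.003,c3)[:2] for q in ((256,282),(384,282),(320,231),(272,247),(366,247),(271,315),(369,315))]).astype(np.float32); print(fit(P)[0],fit(P)[1],fit(P)[0]-p[:2])
to([.553,-.283,.19],[0,-1,0])
E
python3 -m crank '[[[0,0,0,-0.5,0,0,0.3],[0,0,0,-1,0,0.4,0.3],[0,0,0,-0.7,-0.2,0.8,0.3],[0,0,0,-0.5,-0.2,1,0.3],[0,0,0,-0.3,-0.3,1,0.3],[0,0,0,0,-0.3,1,0.3],[0,0,0,0,-0.3,1,0.3],[0,0,0,0,-0.3,1,0.3]]]'>/dev/null
python3 -m crank '[[[0,0,0,0,-0.3,1,0.3],[0,0,0,0,-0.3,1,0.3],[0,0,0,0,-0.1,1,0.3],[0,0,0,0,0,0.9,0.3],[0,0,0,0,0,0.5,0.3],[0,0,0,0,0,0,0.3],[0,0,0,0,0,0,0.3],[0,0,0,0,0,0,0.3]]]'
python3 - <<'E'
from h import *
snap('wrist','w10'); show()
E
```

```text
[ 0.602  -0.0717] [0.0544 0.063 ] [ 0.00434275 -0.000104  ]
shift units (tool xyz) [-2.95 -2.25 10.57] world mm [ -44.7 -211.4   58.9]
turn units (tool xyz) [ 0.01 -0.    0.01]
shift AFTER turn [-2.95 -2.23 10.57]
t: 18.45
eef_pos: [0.5524, -0.2829, 0.1915]
tcp_rot: [1.208, 1.211, -1.208]
force: [0.2, -0.6, -0.8]
gripper_width: 0.0623
t 18.5 tcp [ 0.5525 -0.2827  0.1916] x [-0.     0.001 -1.   ] z [ 0.002 -1.    -0.001] F [ 0.   0.6 -1.7] w 0.0632
```

View pics/w10.png

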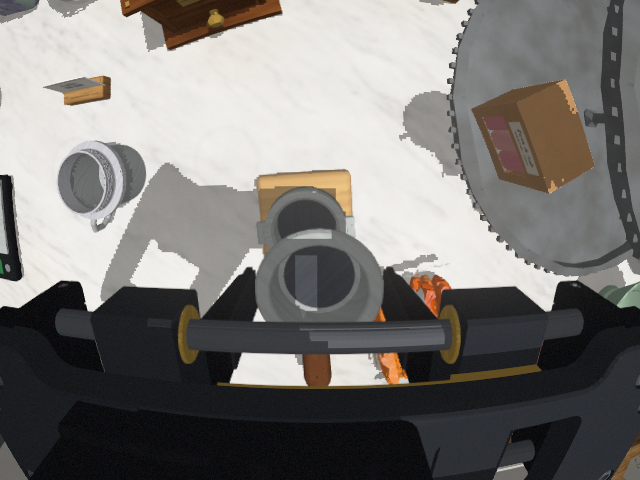

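```bash
python3 - <<'E'
from h import *
c3=cam('wrist')
for q in ((450,150),(468,200),(500,235),(455,60)): print([np.round(onz('wrist',q,z,c3),3) for z in (.03,.1)])
E
python3 -m crank '[[[0,0,0,0,-0.5,0,0.3],[0,0,0,0,-1,0,0.3],[0,0,0,0,-1,0,0.3],[0,0,0,0,-0.5,0,0.3],[0,0,0,0,0,0,0.3],[0,0,0,0,0,0,0.3],[0,0,0,0,0,0,0.3],[0,0,0,0,0,0,0.3]]]'
python3 - <<'E'
from h import *
snap('wrist','w11'); show()
E
```

```text
[array([ 0.62 , -0.403,  0.03 ]), array([ 0.621, -0.378,  0.1  ])]
[array([ 0.573, -0.425,  0.03 ]), array([ 0.584, -0.395,  0.1  ])]
[array([ 0.539, -0.464,  0.03 ]), array([ 0.557, -0.426,  0.1  ])]
[array([ 0.705, -0.407,  0.03 ]), array([ 0.689, -0.381,  0.1  ])]
t: 19.17
eef_pos: [0.4931, -0.2838, 0.1918]
tcp_rot: [1.208, 1.21, -1.207]
force: [-0.7, -0.0, -0.1]
gripper_width: 0.0627
t 19.22 tcp [ 0.4931 -0.2838  0.1917] x [ 0. -0. -1.] z [ 0.002 -1.     0.   ] F [-0.1 -0.7 -0.5] w 0.0628
```

View pics/w11.png

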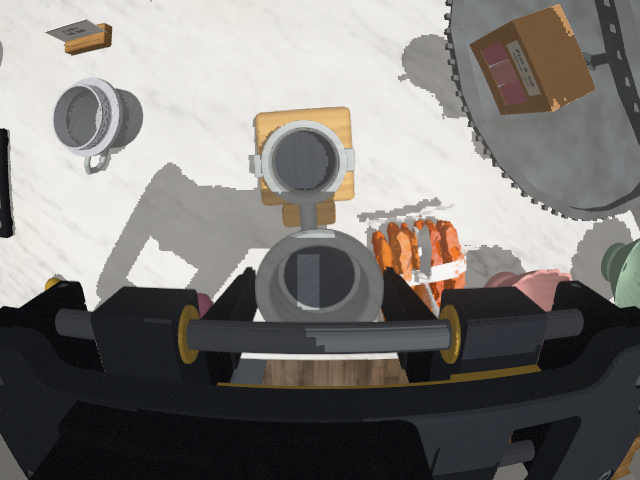

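Run:
```python
from h import *
im=cv2.imread('pics/w11_full.png'); b=(240,95,370,235); cv2.imwrite('pics/a.png',cv2.resize(im[b[1]:b[3],b[0]:b[2]],None,fx=5,fy=5,interpolation=cv2.INTER_CUBIC))
```

```text
(no output)
```

View pics/a.png

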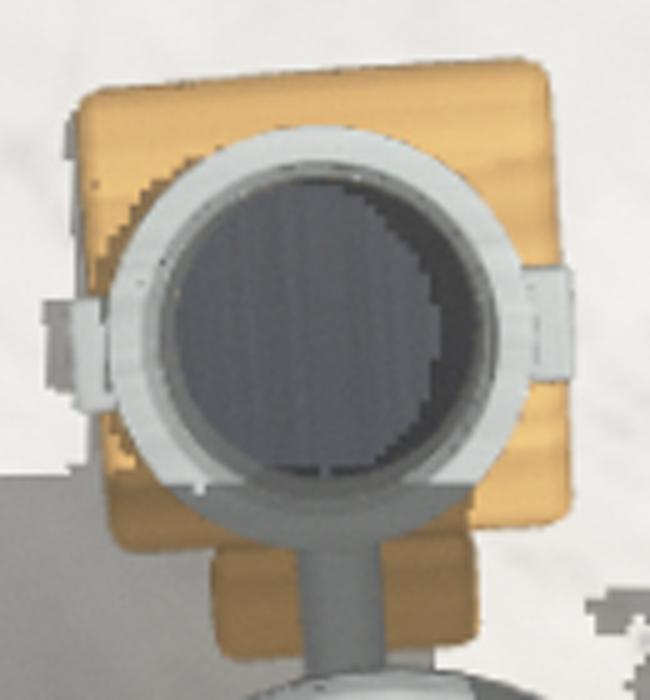

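Run:
```python
from h import *
c3=cam('wrist'); f=lambda u,v:(240+u/5,95+v/5)
g=lambda L,z: fit(np.array([onz('wrist',f(*q),z,c3)[:2] for q in L]).astype(np.float32))
print('outer',g(((110,330),(531,330),(320,125),(320,550),(165,190),(476,187),(475,485),(160,478)),.052))
print('mouth',g(((147,340),(507,330),(322,160),(200,210),(450,208),(322,512),(195,475)),.052))
print('floor dark(bottom bore)',g(((175,325),(480,325),(320,180),(325,478)),.0245))
p,M,s=pose()
# held basket
for q in ((257,282),(383,282),(320,231)): print(np.round(onz('wrist',q,p[2]+.003,c3)-p,4))
im=cv2.imread('pics/w11_full.png'); b=(245,220,395,325); cv2.imwrite('pics/a.png',cv2.resize(im[b[1]:b[3],b[0]:b[2]],None,fx=5,fy=5,interpolation=cv2.INTER_CUBIC))
```

```text
outer (array([ 0.5468, -0.2709]), array([0.071 , 0.0721]))
mouth (array([ 0.5468, -0.2714]), array([0.0586, 0.0617]))Traceback (most recent call last):
  File "<stdin>", line 6, in <module>
  File "<stdin>", line 3, in <lambda>
  File "h.py", line 53, in fit
    e=cv2.fitEllipse(P); return np.round(e[0],4),np.round(e[1],4)
cv2.error: OpenCV(4.12.0) /io/opencv/modules/imgproc/src/shapedescr.cpp:361: error: (-201:Incorrect size of input array) There should be at least 5 points to fit the ellipse in function 'fitEllipseNoDirect'
```

Run:
```python
from h import *
c3=cam('wrist'); print(proj('scene',(.5468,-.2711,.052)),proj('side',(.5468,-.2711,.052)), proj('wrist',(.5468,-.2711,.052),c3),proj('wrist',(.555,-.283,.052),c3))
p,M,s=pose()
for q in ((257,282),(383,282),(320,231)): print(np.round(onz('wrist',q,p[2]+.003,c3)-p,4))
im=cv2.imread('pics/w11_full.png'); b=(245,220,395,325); cv2.imwrite('pics/a2.png',cv2.resize(im[b[1]:b[3],b[0]:b[2]],None,fx=5,fy=5,interpolation=cv2.INTER_CUBIC))
im=cv2.imread('pics/scene0.png'); b=(385,160,465,240); cv2.imwrite('pics/b2.png',cv2.resize(im[b[1]:b[3],b[0]:b[2]],None,fx=6,fy=6,interpolation=cv2.INTER_CUBIC))
```

```text
[422.2042015  196.51257824] [403.47328785 193.51196203] [304.17992673 162.72276412] [318.49899426 152.91462741]
[0.0057 0.0307 0.003 ]
[ 0.0058 -0.0311  0.003 ]
[ 0.0315 -0.0002  0.003 ]
```

View pics/a2.png

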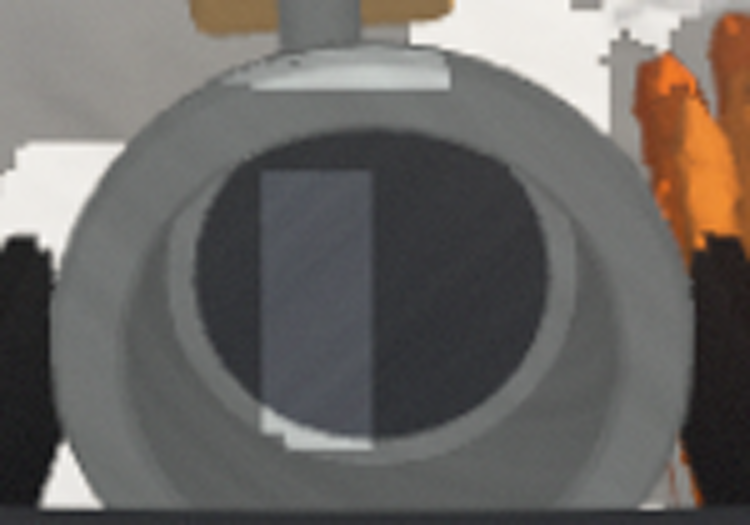

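View pics/b2.png

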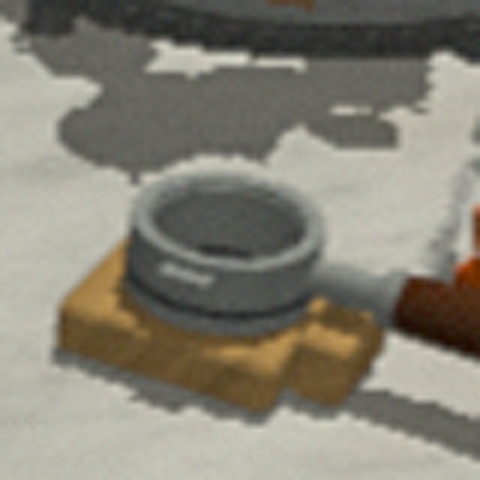

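```bash
python3 -m crank '[[[0,0,0,0,0.5,-0.2,0.3],[0,0,0,0,0.9,-0.24,0.3],[0,0,0,0,0.8,-0.2,0.3],[0,0,0,0.5,0.48,0,0.3],[0,0,0,1,0,0,0.3],[0,0,0,1,0,0,0.3],[0,0,0,0.8,0,0,0.3],[0,0,0,0.5,0,0,0.3]]]'
python3 -m crank '[[[0,0,0,0.5,0,0,0.3],[0,0,0,0.3,0,0,0.3],[0,0,0,0.2,0,0,0.3],[0,0,0,0,0,0,0.3],[0,0,0,0,0,0,0.3],[0,0,0,0,0,0,0.3]]]'
python3 - <<'E'
from h import *
snap('wrist','w12'); show();to([.5468,-.271,.06],[0,-1,0])
E
```

```text
t: 19.88
eef_pos: [0.546, -0.2699, 0.113]
tcp_rot: [1.208, 1.213, -1.209]
force: [0.2, 0.0, 0.1]
gripper_width: 0.0628
t: 20.38
eef_pos: [0.5466, -0.2714, 0.0968]
tcp_rot: [1.208, 1.208, -1.208]
force: [-0.3, -0.7, -0.6]
gripper_width: 0.0631
t 20.43 tcp [ 0.5466 -0.2714  0.0968] x [ 0.002 -0.001 -1.   ] z [ 0.001 -1.     0.001] F [ 0.6  1.3 -1.4] w 0.0628
shift units (tool xyz) [ 1.84  0.01 -0.02] world mm [  0.2   0.4 -36.8]
turn units (tool xyz) [ 0.01  0.01 -0.02]
shift AFTER turn [ 1.84  0.01 -0.02]
```

View pics/w12.png

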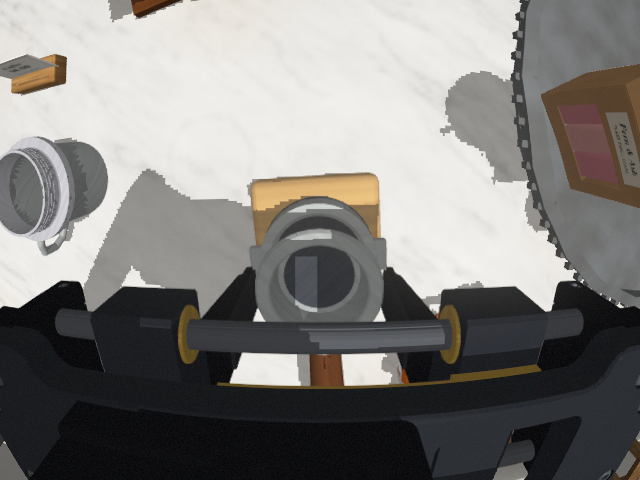

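```bash
python3 -m crank '[[[0,0,0,0.4,0,0,0.3],[0,0,0,0.4,0,0,0.3],[0,0,0,0.2,0,0,0.3],[0,0,0,0.2,0,0,0.3],[0,0,0,0,0,0,0.3],[0,0,0,0,0,0,0.3]]]'
python3 -m crank '[[[0,0,0,0.2,0,0,0.3],[0,0,0,0.2,0,0,0.3],[0,0,0,0.1,0,0,0.3],[0,0,0,0,0,0,0.3],[0,0,0,0,0,0,0.3]]]'
```

```text
t: 20.93
eef_pos: [0.5457, -0.2707, 0.071]
tcp_rot: [1.208, 1.211, -1.209]
force: [-0.8, -0.9, -0.4]
gripper_width: 0.0634
t: 21.35
eef_pos: [0.5458, -0.2709, 0.0614]
tcp_rot: [1.208, 1.21, -1.208]
force: [-0.1, 0.2, -0.8]
gripper_width: 0.0628
```

```bash
python3 -m crank '[[[0,0,0,0.1,0.03,0,0.3],[0,0,0,0.1,0,0,0.3],[0,0,0,0.05,0,0,0.3],[0,0,0,0,0,0,0.3],[0,0,0,0,0,0,0.3]]]'
python3 -m crank '[[[0,0,0,0.05,0,0,0.3],[0,0,0,0.05,0,0,0.3],[0,0,0,0,0,0,0.3],[0,0,0,0,0,0,0.3]]]'
```

```text
t: 21.77
eef_pos: [0.5465, -0.2709, 0.0565]
tcp_rot: [1.208, 1.21, -1.208]
force: [-0.9, -0.2, -1.2]
gripper_width: 0.0629
t: 22.1
eef_pos: [0.5465, -0.2709, 0.0546]
tcp_rot: [1.208, 1.21, -1.208]
force: [0.6, 0.5, -1.2]
gripper_width: 0.0625
```

Still free. One more millimetre down, then release.

```bash
python3 -m crank '[[[0,0,0,0.05,0,0,0.3],[0,0,0,0,0,0,0.3],[0,0,0,0,0,0,0.3]]]'
python3 -m crank '[[[0,0,0,0,0,0,0.85],[0,0,0,0,0,0,0.85],[0,0,0,0,0,0,0.85],[0,0,0,0,0,0,0.85],[0,0,0,0,0,0,0.85]]]'
python3 -m crank '[[[0,0,0,-0.4,0,0,0.85],[0,0,0,-0.8,0,0,0.85],[0,0,0,-1,0,0,0.85],[0,0,0,-1,0,0,0.85],[0,0,0,-1,0,0,0.85],[0,0,0,-1,0,0,0.85],[0,0,0,-0.6,0,0,0.85],[0,0,0,0,0,0,0.85]]]'
python3 -m crank '[[[0,0,0,0,0,0,0.85],[0,0,0,0,0,0,0.85]]]'
python3 - <<'E'
from h import *
snap('wrist','w13'); show();snap('scene','s3',(370,150,480,240),6)
E
```

```text
t: 22.35
eef_pos: [0.5465, -0.2709, 0.0536]
tcp_rot: [1.208, 1.21, -1.208]
force: [0.2, -0.3, -1.8]
gripper_width: 0.0632
t: 22.77
eef_pos: [0.5467, -0.271, 0.0538]
tcp_rot: [1.208, 1.21, -1.208]
force: [0.6, 0.0, 0.3]
gripper_width: 0.0803
t: 23.43
eef_pos: [0.5485, -0.2721, 0.1741]
tcp_rot: [1.208, 1.203, -1.205]
force: [0.2, -0.6, 0.4]
gripper_width: 0.081
t: 23.6
eef_pos: [0.5459, -0.2706, 0.1683]
tcp_rot: [1.208, 1.212, -1.209]
force: [-0.2, -0.9, 0.1]
gripper_width: 0.0807
t 23.65 tcp [ 0.5457 -0.2704  0.1678] x [-0.003  0.002 -1.   ] z [ 0.001 -1.    -0.002] F [-0.1 -0.2 -0.3] w 0.0809
```

View pics/w13.png

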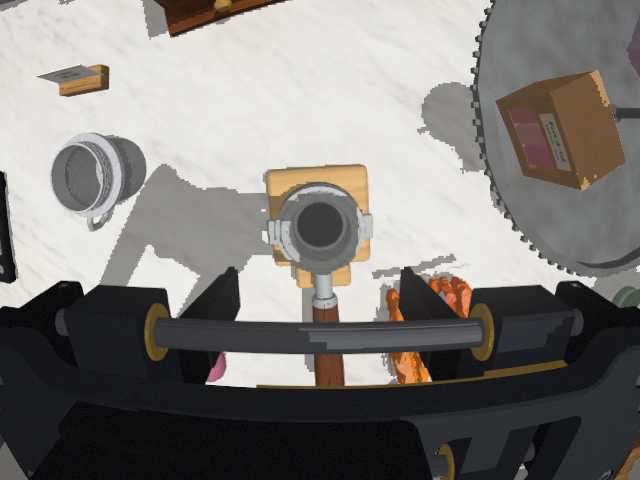

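View pics/s3.png

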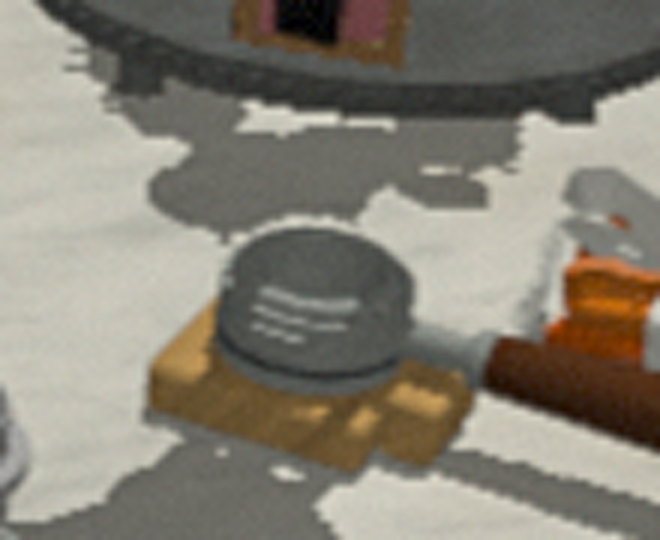

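Run:
```python
from h import *
im=cv2.imread('pics/w13_full.png'); b=(255,160,385,290); cv2.imwrite('pics/a.png',cv2.resize(im[b[1]:b[3],b[0]:b[2]],None,fx=5,fy=5,interpolation=cv2.INTER_CUBIC))
```

```text
(no output)
```

View pics/a.png

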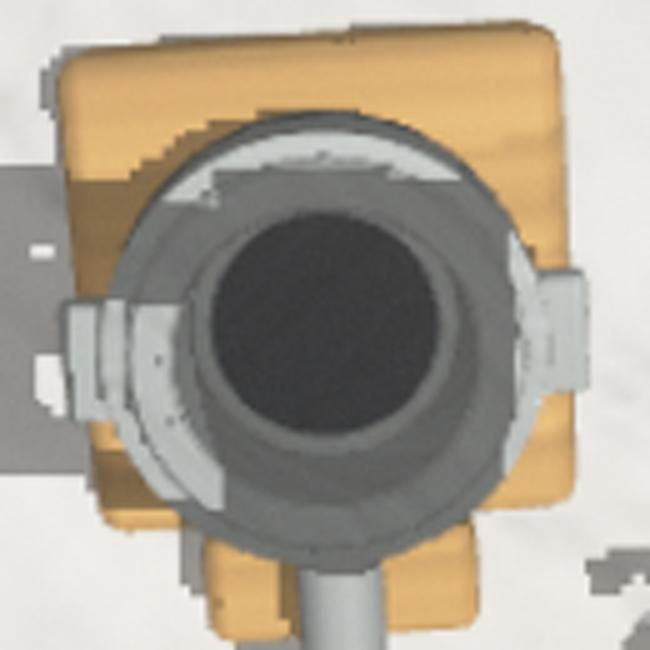

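Run:
```python
from h import *
c3=cam('wrist'); f=lambda u,v:(255+u/5,160+v/5)
g=lambda L,z: fit(np.array([onz('wrist',f(*q),z,c3)[:2] for q in L]).astype(np.float32))
print('floor',g(((210,322),(441,322),(325,210),(325,436),(243,243),(243,401),(407,401),(407,243)),.032))
print('flange',np.round(onz('wrist',f(128,335),.056,c3),4),np.round(onz('wrist',f(525,335),.056,c3),4))
to([.60,-.0715,.20],[0,-1,0])
```

```text
floor (array([ 0.5468, -0.2708]), array([0.0391, 0.0394]))
flange [ 0.5508 -0.2398  0.056 ] [ 0.5509 -0.3021  0.056 ]
shift units (tool xyz) [-1.61  2.73 -9.94] world mm [ 54.3 198.9  32.3]
turn units (tool xyz) [ 0.01 -0.02  0.03]
shift AFTER turn [-1.62  2.72 -9.95]
```

```bash
python3 -m crank '[[[0,0,0,-0.3,0.2,-0.5,0.85],[0,0,0,-0.3,0.25,-1,0.85],[0,0,0,-0.3,0.25,-1,0.85],[0,0,0,-0.3,0.25,-1,0.85],[0,0,0,-0.3,0.25,-1,0.85],[0,0,0,-0.1,0.25,-1,0.85],[0,0,0,0,0.25,-1,0.85],[0,0,0,0,0.25,-1,0.85]]]' >/dev/null
python3 -m crank '[[[0,0,0,0,0.25,-1,0.85],[0,0,0,0,0.25,-0.9,0.85],[0,0,0,0,0.25,-0.55,0.85],[0,0,0,0,0.1,0,0.85],[0,0,0,0,0,0,0.85],[0,0,0,0,0,0,0.85],[0,0,0,0,0,0,0.85]]]'
python3 - <<'E'
from h import *
im,c3=snap('wrist','w14',(240,130,400,290),5); show();
im,c3=snap('scene','s4'); 
b=(380,160,470,230); o=cv2.resize(im[b[1]:b[3],b[0]:b[2]],None,fx=8,fy=8,interpolation=cv2.INTER_CUBIC)
for rr,z,col in ((.036,.052,(0,255,0)),(.032,.055,(0,0,255))):
    pts=np.array([(proj('scene',(.5468+rr*np.cos(a),-.2709+rr*np.sin(a),z),c3)-b[:2]+.5)*8-.5 for a in np.linspace(0,6.28,80)]).astype(np.int32)
    cv2.polylines(o,[pts],True,col,1)
cv2.imwrite('pics/s4.png',o)
E
```

```text
t: 24.95
eef_pos: [0.6021, -0.0727, 0.2015]
tcp_rot: [1.209, 1.21, -1.209]
force: [-0.7, 0.2, 0.2]
gripper_width: 0.0808
t 25.0 tcp [ 0.6021 -0.0728  0.2016] x [-0. -0. -1.] z [ 0. -1.  0.] F [-0.1 -0.3  0. ] w 0.0807
```

View pics/s4.png

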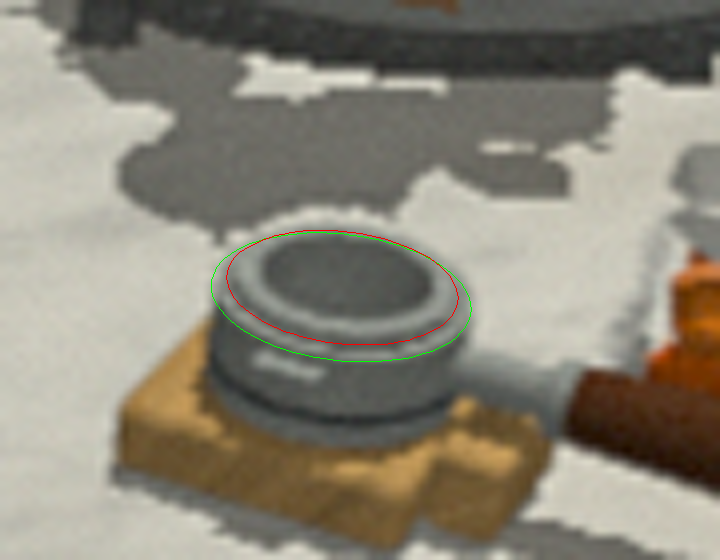

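View pics/w14.png

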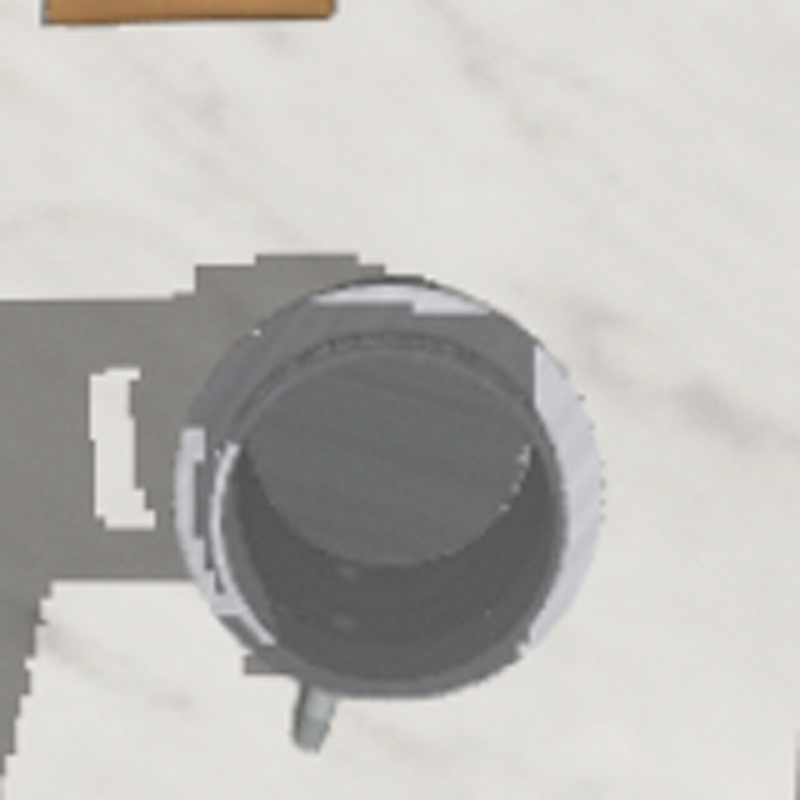

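Run:
```python
from h import *
c3=cam('wrist'); f=lambda u,v:(240+u/5,130+v/5)
for q in ((174,480),(603,480),(390,276)): print('brim',np.round(onz('wrist',f(*q),.063,c3),4))
for q in ((205,510),(575,510),(390,698),(390,330)): print('tubetop',np.round(onz('wrist',f(*q),.080,c3),4))
print('ear',np.round(onz('wrist',f(308,748),.05,c3),4))
print('pitfloor',[np.round(onz('wrist',f(*q),.0015,c3),4) for q in ((390,566),)])
```

```text
brim [ 0.6019 -0.0345  0.063 ]
brim [ 0.6019 -0.1082  0.063 ]
brim [ 0.637  -0.0716  0.063 ]
tubetop [ 0.601  -0.0415  0.08  ]
tubetop [ 0.6009 -0.1018  0.08  ]
tubetop [ 0.5684 -0.0716  0.08  ]
tubetop [ 0.6305 -0.0717  0.08  ]
ear [ 0.5474 -0.0562  0.05  ]
pitfloor [array([ 0.5686, -0.0714,  0.0015])]
```

```bash
python3 -m crank '[[[0,0,0,0.6,-0.12,-0.06,0.88],[0,0,0,1,0,0,0.88],[0,0,0,1,0,0,0.88],[0,0,0,1,0,0,0.88],[0,0,0,1,0,0,0.88],[0,0,0,0.8,0,0,0.88],[0,0,0,0.5,0,0,0.88],[0,0,0,0.3,0,0,0.88]]]' 
python3 -m crank '[[[0,0,0,0.2,0,0,0.88],[0,0,0,0.1,0,0,0.88],[0,0,0,0.1,0,0,0.88],[0,0,0,0,0,0,0.88],[0,0,0,0,0,0,0.88],[0,0,0,0,0,0,0.88]]]'
python3 -m crank '[[[0,0,0,0,0,0,0.88]]]'
python3 - <<'E'
from h import *
to([.5997,-.0715,.0655],[0,-1,0])
E
```

```text
t: 25.72
eef_pos: [0.5984, -0.0707, 0.0752]
tcp_rot: [1.207, 1.213, -1.211]
force: [-0.5, 0.1, 0.5]
gripper_width: 0.084
t: 26.22
eef_pos: [0.6004, -0.0707, 0.0705]
tcp_rot: [1.208, 1.209, -1.207]
force: [0.5, 0.0, 1.1]
gripper_width: 0.0835
t: 26.3
eef_pos: [0.6003, -0.0707, 0.0703]
tcp_rot: [1.208, 1.209, -1.207]
force: [-0.7, -1.0, -0.8]
gripper_width: 0.0839
shift units (tool xyz) [ 0.24 -0.03  0.04] world mm [-0.6 -0.8 -4.8]
turn units (tool xyz) [ 0.01  0.   -0.01]
shift AFTER turn [ 0.24 -0.03  0.04]
```

```bash
python3 -m crank '[[[0,0,0,0.12,-0.03,0.04,0.88],[0,0,0,0.12,0,0,0.88],[0,0,0,0,0,0,0.88],[0,0,0,0,0,0,0.88]]]' 
python3 -m crank '[[[0,0,0,0,0,0,0.5],[0,0,0,0,0,0,0.3],[0,0,0,0,0,0,0.3],[0,0,0,0,0,0,0.3],[0,0,0,0,0,0,0.3],[0,0,0,0,0,0,0.3],[0,0,0,0,0,0,0.3],[0,0,0,0,0,0,0.3]]]' 15
```

```text
t: 26.63
eef_pos: [0.599, -0.0715, 0.0644]
tcp_rot: [1.208, 1.21, -1.209]
force: [0.5, 0.2, 0.5]
gripper_width: 0.0837
t: 27.3
eef_pos: [0.5994, -0.0715, 0.0649]
tcp_rot: [1.208, 1.21, -1.208]
force: [0.3, -0.0, 0.2]
gripper_width: 0.058
```

```bash
python3 -m crank '[[[0,0,0,-0.1,0,0,0.3],[0,0,0,-0.2,0,0,0.3],[0,0,0,-0.4,0,0,0.3],[0,0,0,-0.7,0,0,0.3],[0,0,0,-1,0,0,0.3],[0,0,0,-1,0,0,0.3],[0,0,0,-1,0,0,0.3],[0,0,0,-0.8,0,0,0.3]]]' 
python3 -m crank '[[[0,0,0,-0.4,0,0,0.3],[0,0,0,0,0,0,0.3],[0,0,0,0,0,0,0.3],[0,0,0,0,0,0,0.3],[0,0,0,0,0,0,0.3]]]'
python3 - <<'E'
from h import *
im,c3=snap('wrist','w15'); show(); to([.488,-.271,.18],[0,-1,0])
E
```

```text
t: 27.97
eef_pos: [0.6002, -0.0716, 0.1724]
tcp_rot: [1.209, 1.207, -1.206]
force: [0.1, -0.2, 0.1]
gripper_width: 0.0578
t: 28.38
eef_pos: [0.5984, -0.0713, 0.1752]
tcp_rot: [1.207, 1.212, -1.21]
force: [0.4, 0.8, -1.4]
gripper_width: 0.0579
t 28.43 tcp [ 0.5984 -0.0713  0.1752] x [-0.003  0.001 -1.   ] z [ 0.001 -1.    -0.001] F [-0.5 -0.3 -1. ] w 0.0579
shift units (tool xyz) [-0.23 -5.54  9.98] world mm [-110.4 -199.7    4.8]
turn units (tool xyz) [ 0.01 -0.01  0.03]
shift AFTER turn [-0.24 -5.52  9.98]
```

View pics/w15.png

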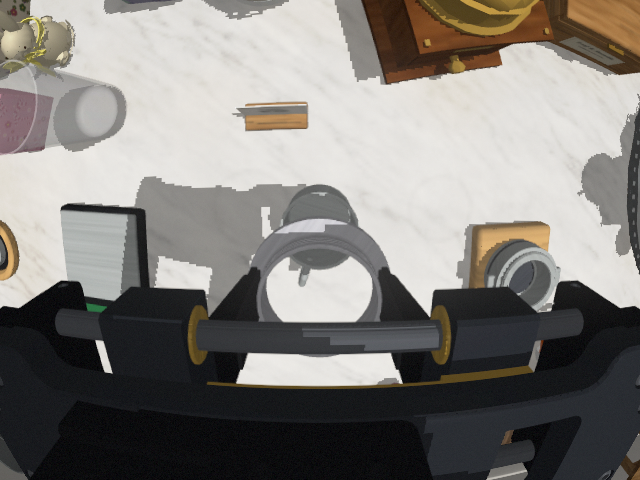

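```bash
python3 -m crank '[[[0,0,0,0,-0.1,0.5,0.3],[0,0,0,0,-0.25,1,0.3],[0,0,0,0,-0.25,1,0.3],[0,0,0,0,-0.25,1,0.3],[0,0,0,0,-0.25,1,0.3],[0,0,0,0,-0.25,1,0.3],[0,0,0,0,-0.25,1,0.3],[0,0,0,0,-0.25,1,0.3]]]' >/dev/null
python3 -m crank '[[[0,0,0,0,-0.25,1,0.3],[0,0,0,0,-0.25,0.9,0.3],[0,0,0,0.4,-0.24,0.58,0.3],[0,0,0,0.8,0,0,0.3],[0,0,0,0.8,0,0,0.3],[0,0,0,0.4,0,0,0.3],[0,0,0,0,0,0,0.3],[0,0,0,0,0,0,0.3]]]' 
python3 -m crank '[[[0,0,0,0,0,0,0.3],[0,0,0,0,0,0,0.3]]]'
python3 - <<'E'
from h import *
im,c3=snap('wrist','w16'); show(); to([.5466,-.2709,.07],[0,-1,0])
b=(235,200,405,330); cv2.imwrite('pics/w16.png',cv2.resize(im[b[1]:b[3],b[0]:b[2]],None,fx=4.5,fy=4.5,interpolation=cv2.INTER_CUBIC))
E
```

```text
t: 29.77
eef_pos: [0.5473, -0.2709, 0.1279]
tcp_rot: [1.208, 1.212, -1.209]
force: [-0.2, -1.5, -0.6]
gripper_width: 0.058
t: 29.93
eef_pos: [0.5485, -0.2714, 0.1301]
tcp_rot: [1.208, 1.208, -1.207]
force: [0.0, -0.1, -0.2]
gripper_width: 0.0579
t 29.98 tcp [ 0.5485 -0.2714  0.1302] x [ 0.002 -0.001 -1.   ] z [ 0.002 -1.     0.001] F [-0.2  0.1 -0.6] w 0.0582
shift units (tool xyz) [ 3.01 -0.1  -0.03] world mm [ -1.9   0.5 -60.2]
turn units (tool xyz) [ 0.02  0.01 -0.02]
shift AFTER turn [ 3.01 -0.1  -0.02]
```

View pics/w16.png

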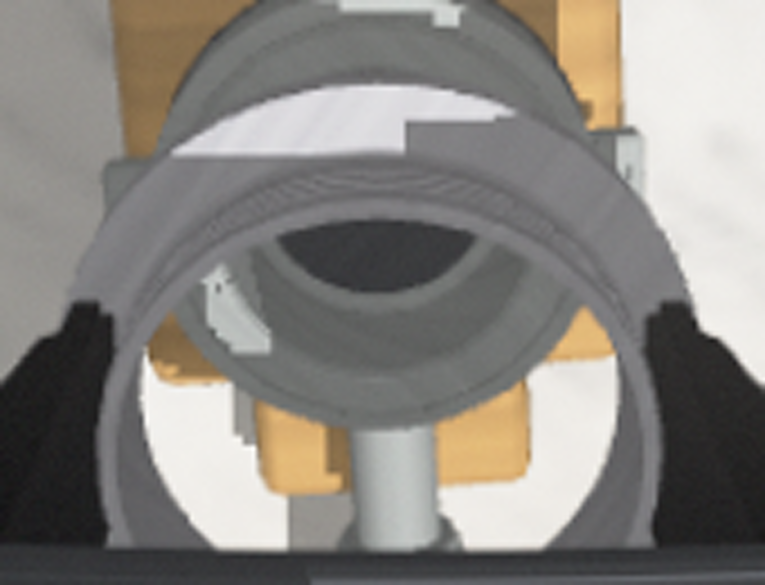

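```bash
python3 -m crank '[[[0,0,0,0.5,-0.09,0,0.3],[0,0,0,0.8,0,0,0.3],[0,0,0,0.7,0,0,0.3],[0,0,0,0.4,0,0,0.3],[0,0,0,0.2,0,0,0.3],[0,0,0,0.1,0,0,0.3],[0,0,0,0,0,0,0.3],[0,0,0,0,0,0,0.3]]]' 
python3 -m crank '[[[0,0,0,0,0,0,0.3],[0,0,0,0,0,0,0.3]]]'
python3 - <<'E'
from h import *
im,c3=snap('wrist','w17'); show(); to([.5466,-.2709,.062],[0,-1,0])
b=(235,200,405,330); cv2.imwrite('pics/w17.png',cv2.resize(im[b[1]:b[3],b[0]:b[2]],None,fx=4.5,fy=4.5,interpolation=cv2.INTER_CUBIC))
E
```

```text
t: 30.65
eef_pos: [0.5464, -0.2714, 0.0754]
tcp_rot: [1.208, 1.209, -1.208]
force: [0.3, -0.8, -0.5]
gripper_width: 0.0583
t: 30.82
eef_pos: [0.5465, -0.2715, 0.0757]
tcp_rot: [1.208, 1.208, -1.208]
force: [0.2, -0.2, -0.7]
gripper_width: 0.0579
t 30.87 tcp [ 0.5464 -0.2714  0.0756] x [ 0.001 -0.001 -1.   ] z [ 0.001 -1.     0.001] F [-0.5  0.5 -0.8] w 0.058
shift units (tool xyz) [ 0.68  0.01 -0.03] world mm [  0.2   0.5 -13.6]
turn units (tool xyz) [ 0.01  0.01 -0.01]
shift AFTER turn [ 0.68  0.01 -0.03]
```

View pics/w17.png

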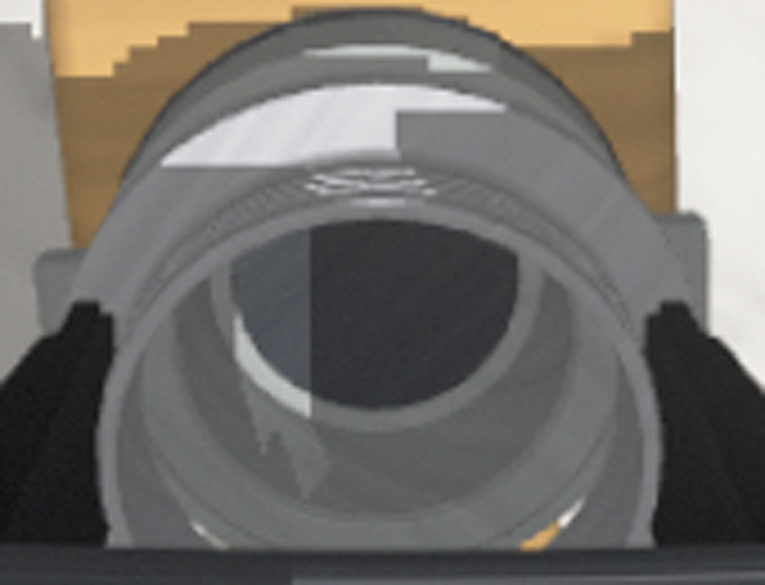

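```bash
python3 -m crank '[[[0,0,0,0.2,0,-0.03,0.3],[0,0,0,0.1,0,0,0.3],[0,0,0,0.1,0,0,0.3],[0,0,0,0,0,0,0.3],[0,0,0,0,0,0,0.3]]]' 
python3 -m crank '[[[0,0,0,0.1,0,0,0.3],[0,0,0,0.05,0,0,0.3],[0,0,0,0,0,0,0.3],[0,0,0,0,0,0,0.3]]]' 
python3 -m crank '[[[0,0,0,0.05,0,0,0.3],[0,0,0,0,0,0,0.3],[0,0,0,0,0,0,0.3]]]'
```

```text
t: 31.28
eef_pos: [0.5457, -0.2704, 0.0664]
tcp_rot: [1.208, 1.211, -1.208]
force: [-0.4, -0.4, -0.6]
gripper_width: 0.0576
t: 31.62
eef_pos: [0.5459, -0.2705, 0.0638]
tcp_rot: [1.208, 1.21, -1.208]
force: [0.0, 0.6, -1.3]
gripper_width: 0.0575
t: 31.87
eef_pos: [0.546, -0.2705, 0.0628]
tcp_rot: [1.208, 1.21, -1.208]
force: [0.6, 0.8, -0.7]
gripper_width: 0.0579
```

```bash
python3 -m crank '[[[0,0,0,0.04,0,0,0.3],[0,0,0,0,0,0,0.3],[0,0,0,0,0,0,0.3]]]' 
python3 -m crank '[[[0,0,0,0,0,0,0.7],[0,0,0,0,0,0,0.85],[0,0,0,0,0,0,0.85],[0,0,0,0,0,0,0.85],[0,0,0,0,0,0,0.85],[0,0,0,-0.3,0,0,0.85],[0,0,0,-0.6,0,0,0.85],[0,0,0,-1,0,0,0.85]]]'
python3 -m crank '[[[0,0,0,-1,0,0,0.85],[0,0,0,-1,0,0,0.85],[0,0,0,-1,0,0,0.85],[0,0,0,-0.6,0,0,0.85],[0,0,0,0,0,0,0.85],[0,0,0,0,0,0,0.85],[0,0,0,0,0,0,0.85]]]'
python3 - <<'E'
from h import *
im,c3=snap('wrist','w18'); show(); 
b=(245,150,395,290); cv2.imwrite('pics/w18.png',cv2.resize(im[b[1]:b[3],b[0]:b[2]],None,fx=5,fy=5,interpolation=cv2.INTER_CUBIC))
E
```

```text
t: 32.12
eef_pos: [0.5459, -0.2705, 0.062]
tcp_rot: [1.208, 1.21, -1.208]
force: [-0.5, 0.0, -0.5]
gripper_width: 0.0583
t: 32.78
eef_pos: [0.5447, -0.2698, 0.099]
tcp_rot: [1.208, 1.214, -1.21]
force: [-0.4, -0.2, -0.1]
gripper_width: 0.0809
t: 33.37
eef_pos: [0.5454, -0.2702, 0.1709]
tcp_rot: [1.208, 1.212, -1.209]
force: [0.2, -0.3, -0.8]
gripper_width: 0.0808
t 33.42 tcp [ 0.5451 -0.2701  0.1703] x [-0.002  0.001 -1.   ] z [ 0.001 -1.    -0.001] F [ 0.3  0.3 -1.2] w 0.0808
```

View pics/w18.png

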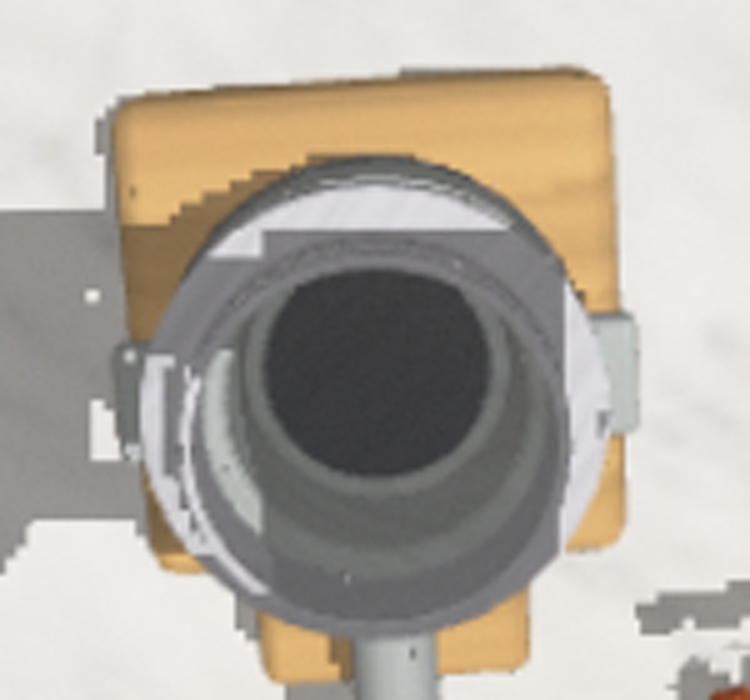

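```bash
python3 -m crank '[[[0,0,0,-0.3,0.2,-0.5,0.9],[0,0,0,-0.3,0.25,-1,0.9],[0,0,0,-0.3,0.25,-1,0.9],[0,0,0,-0.3,0.25,-1,0.9],[0,0,0,-0.1,0.25,-1,0.9],[0,0,0,0,0.25,-1,0.9],[0,0,0,0,0.25,-1,0.9],[0,0,0,0,0.25,-1,0.9]]]' >/dev/null
python3 -m crank '[[[0,0,0,0,0.25,-1,0.9],[0,0,0,0,0.25,-0.9,0.9],[0,0,0,0,0.25,-0.5,0.9],[0.9,0,0,0,0,0,0.9],[0.9,0,0,0,0,0,0.9],[0.9,0,0,0,0,0,0.9],[0,0,0,0,0,0,0.9],[0,0,0,0,0,0,0.9]]]'
python3 -m crank '[[[0,0,0,0,0,0,0.9],[0,0,0,0,0,0,0.9]]]'
python3 - <<'E'
from h import *
im,c3=snap('wrist','w19'); show()
im,c3=snap('scene','s5'); 
b=(380,160,470,230); o=cv2.resize(im[b[1]:b[3],b[0]:b[2]],None,fx=8,fy=8,interpolation=cv2.INTER_CUBIC)
for rr,z,col in ((.037,.060,(0,255,0)),(.029,.077,(0,0,255))):
    pts=np.array([(proj('scene',(.5468+rr*np.cos(a),-.2709+rr*np.sin(a),z),c3)-b[:2]+.5)*8-.5 for a in np.linspace(0,6.28,80)]).astype(np.int32)
    cv2.polylines(o,[pts],True,col,1)
cv2.imwrite('pics/s5.png',o)
E
```

```text
t: 34.75
eef_pos: [0.5996, -0.0723, 0.1976]
tcp_rot: [1.411, 1.065, -1.412]
force: [1.1, -0.4, 0.2]
gripper_width: 0.0855
t: 34.92
eef_pos: [0.5996, -0.0725, 0.1979]
tcp_rot: [1.412, 1.064, -1.413]
force: [-1.0, 0.3, 0.0]
gripper_width: 0.0856
t 34.97 tcp [ 0.5997 -0.0726  0.198 ] x [-0.  0. -1.] z [-0.277 -0.961 -0.   ] F [ 0.1  0.2 -0.7] w 0.0856
```

View pics/s5.png

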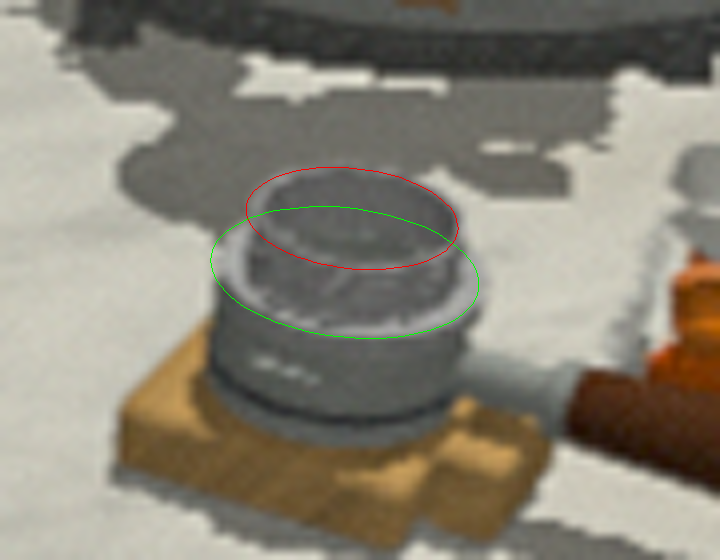

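View pics/w19.png

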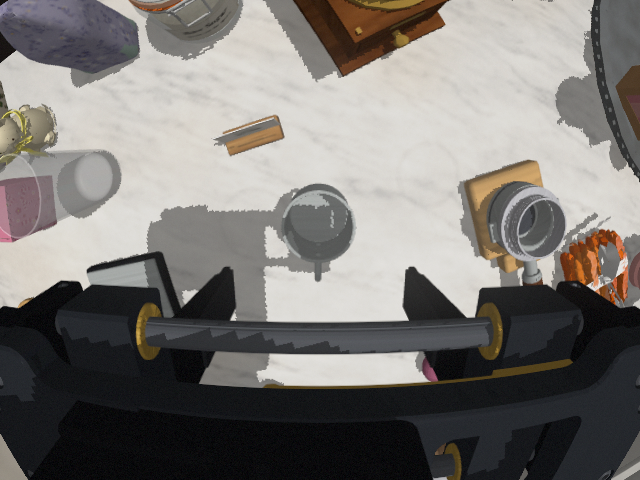

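The dosing ring matches its expected outline and sits level. The pitcher's ear at (318,272) now lines up with the tool. Next I'll measure the pitcher's lip.

Run:
```python
from h import *
im=cv2.imread('pics/w19_full.png'); b=(260,170,380,290); cv2.imwrite('pics/a.png',cv2.resize(im[b[1]:b[3],b[0]:b[2]],None,fx=5,fy=5,interpolation=cv2.INTER_CUBIC))
```

```text
(no output)
```

View pics/a.png

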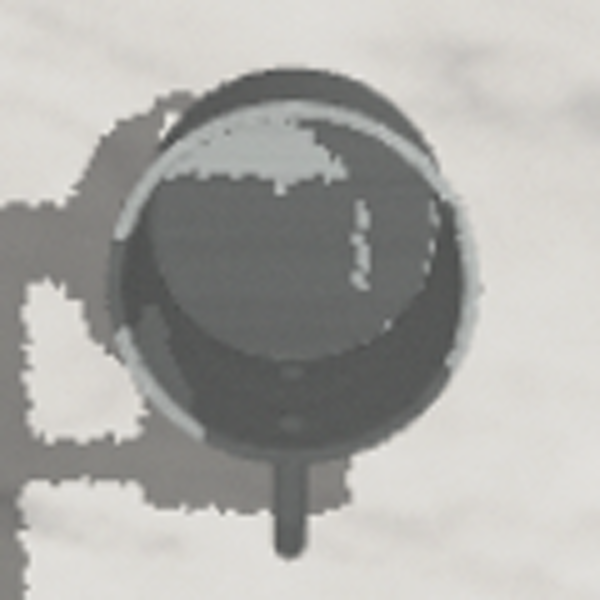

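Run:
```python
from h import *
c3=cam('wrist'); f=lambda u,v:(260+u/5,170+v/5)
g=lambda L,z: fit(np.array([onz('wrist',f(*q),z,c3)[:2] for q in L]).astype(np.float32))
c,d=g(((112,280),(476,280),(292,102),(292,462),(150,175),(430,170),(165,410),(425,410)),.060); print('lip',c,d)
print('ear',np.round(onz('wrist',f(290,555),.048,c3),4))
for q in ((92,178),(300,100)): pass
p,M,s=pose(); e=onz('wrist',f(290,555),.048,c3)[:2]-c; print('ear dir',np.degrees(np.arctan2(e[1],e[0])),'toolz',np.degrees(np.arctan2(M[1,2],M[0,2])))
to([c[0],c[1],.024],[-.277,-.961,0])
print('glass base',np.round(onz('wrist',(95,175),0,c3),3), 'grinder knob',np.round(onz('wrist',(402,40),0.03,c3),3))
```

```text
lip [ 0.5983 -0.0714] [0.0621 0.0635]
ear [ 0.5467 -0.0557  0.048 ]
ear dir 163.0899233921854 toolz -106.08467518755657
shift units (tool xyz) [ 8.7  -0.08 -0.04] world mm [  -1.4    1.1 -174. ]
turn units (tool xyz) [-0.  0.  0.]
shift AFTER turn [ 8.7  -0.08 -0.04]
glass base [0.714 0.158 0.   ] grinder knob [ 0.741 -0.192  0.03 ]
```

```bash
python3 -m crank '[[[0,0,0,0.6,-0.08,-0.04,0.95],[0,0,0,1,0,0,0.95],[0,0,0,1,0,0,0.95],[0,0,0,1,0,0,0.95],[0,0,0,1,0,0,0.95],[0,0,0,1,0,0,0.95],[0,0,0,1,0,0,0.95],[0,0,0,0.7,0,0,0.95]]]' 
python3 -m crank '[[[0,0,0,0.5,0,0,0.95],[0,0,0,0.4,0,0,0.95],[0,0,0,0.3,0,0,0.95],[0,0,0,0.2,0,0,0.95],[0,0,0,0,0,0,0.95],[0,0,0,0,0,0,0.95],[0,0,0,0,0,0,0.95]]]'
python3 - <<'E'
from h import *
to([.5983,-.0714,.024],[-.277,-.961,0]); show()
E
```

```text
t: 35.68
eef_pos: [0.5967, -0.0709, 0.049]
tcp_rot: [1.412, 1.066, -1.416]
force: [-0.6, 0.3, -0.3]
gripper_width: 0.0906
t: 36.27
eef_pos: [0.5991, -0.0714, 0.025]
tcp_rot: [1.414, 1.061, -1.412]
force: [0.9, -0.2, -0.4]
gripper_width: 0.0903
shift units (tool xyz) [ 0.05 -0.04  0.01] world mm [-0.8  0.  -1. ]
turn units (tool xyz) [-0.01 -0.   -0.02]
shift AFTER turn [ 0.05 -0.04  0.01]
t 36.27 tcp [ 0.5991 -0.0714  0.025 ] x [ 0.002 -0.    -1.   ] z [-0.278 -0.961 -0.   ] F [ 0.9 -0.2 -0.4] w 0.0903
```

```bash
python3 -m crank '[[[0,0,0,0,-0.04,0,0.6],[0,0,0,0,0,0,0.3],[0,0,0,0,0,0,0.3],[0,0,0,0,0,0,0.3],[0,0,0,0,0,0,0.3],[0,0,0,0,0,0,0.3],[0,0,0,0,0,0,0.3],[0,0,0,0,0,0,0.3]]]' 20
python3 -m crank '[[[0,0,0,-0.1,0,0,0.3],[0,0,0,-0.3,0,0,0.3],[0,0,0,-0.6,0,0,0.3],[0,0,0,-1,0,0,0.3],[0,0,0,-1,0,0,0.3],[0,0,0,-0.6,0,0,0.3],[0,0,0,-0.3,0,0,0.3],[0,0,0,0,0,0,0.3]]]'
python3 - <<'E'
from h import *
show(); im,c3=snap('wrist','w20'); to([.56,.158,.11],[0,-1,0])
E
```

```text
t: 36.93
eef_pos: [0.5977, -0.0711, 0.0242]
tcp_rot: [1.413, 1.063, -1.413]
force: [-0.6, -0.3, 1.8]
gripper_width: 0.0621
t: 37.6
eef_pos: [0.5989, -0.0713, 0.1045]
tcp_rot: [1.415, 1.06, -1.41]
force: [0.6, -0.9, -1.3]
gripper_width: 0.0626
t 37.6 tcp [ 0.5989 -0.0713  0.1045] x [ 0.004 -0.001 -1.   ] z [-0.278 -0.961 -0.   ] F [ 0.6 -0.9 -1.3] w 0.0626
shift units (tool xyz) [ -0.36  -5.   -10.48] world mm [-38.  229.1   7.2]
turn units (tool xyz) [-2.69  0.   -0.01]
shift AFTER turn [ -0.36  -1.9  -11.45]
```

View pics/w20.png

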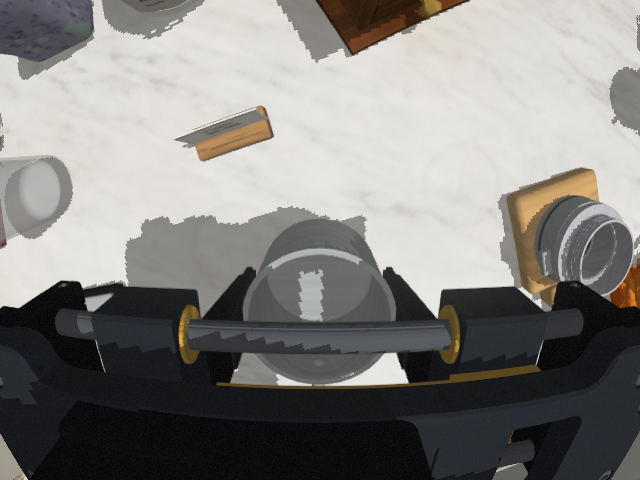

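```bash
python3 -m crank '[[[-0.9,0,0,-0.3,0,0,0.3],[-0.9,0,0,-0.3,0,0,0.3],[-0.9,0,0,0,0,0,0.3],[0,0,0,0,-0.1,-0.5,0.3],[0,0,0,0,-0.2,-1,0.3],[0,0,0,0,-0.2,-1,0.3],[0,0,0,0,-0.2,-1,0.3],[0,0,0,0,-0.2,-1,0.3]]]' >/dev/null
python3 -m crank '[[[0,0,0,0,-0.2,-1,0.3],[0,0,0,0,-0.2,-1,0.3],[0,0,0,0,-0.2,-1,0.3],[0,0,0,0,-0.2,-1,0.3],[0,0,0,0,-0.2,-1,0.3],[0,0,0,0,-0.05,-0.6,0.3],[0,0,0,0,0,-0.3,0.3],[0,0,0,0,0,0,0.3]]]' >/dev/null
python3 -m crank '[[[0,0,0,0,0,0,0.3],[0,0,0,0,0,0,0.3]]]'
python3 - <<'E'
from h import *
im,c3=snap('wrist','w21'); show(); to([.5635,.158,.06],[0,-1,0])
E
```

```text
t: 39.15
eef_pos: [0.5584, 0.1362, 0.1138]
tcp_rot: [1.208, 1.209, -1.209]
force: [0.6, 0.6, -1.5]
gripper_width: 0.0621
t 39.2 tcp [0.5585 0.1361 0.1139] x [-0. -0. -1.] z [ 0. -1.  0.] F [-0.7  0.  -1.3] w 0.0627
shift units (tool xyz) [ 2.7   0.25 -1.1 ] world mm [  5.   21.9 -53.9]
turn units (tool xyz) [0. 0. 0.]
shift AFTER turn [ 2.7   0.25 -1.1 ]
```

View pics/w21.png

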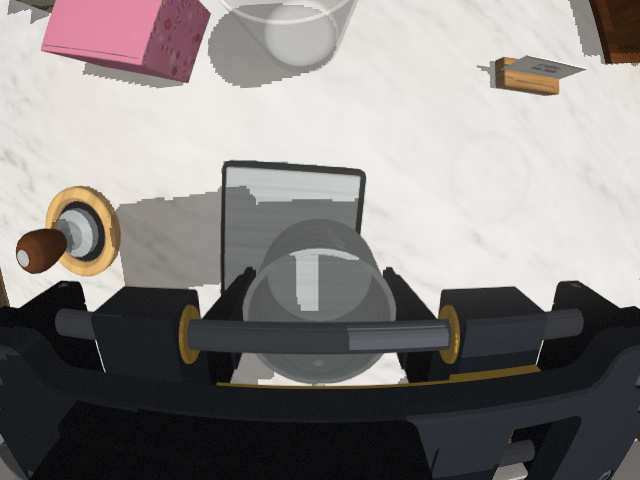

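Run:
```python
from h import *
c3=cam('wrist')
for q,z in (((226,167),.024),((360,176),.024),((223,280),.024)): print(np.round(onz('wrist',q,z,c3),4))
a=onz('wrist',(226,167),.024,c3);b=onz('wrist',(360,176),.024,c3); d=(b-a)[:2]; L=np.hypot(*d); n=np.array([d[1],-d[0]])/L; n=n if n[0]<0 else -n
print(L, (a+b)[:2]/2+n*.048)
```

```text
[0.6135 0.2027 0.024 ]
[0.6063 0.1074 0.024 ]
[0.5274 0.2104 0.024 ]
0.0954922261456466 [0.5620155  0.15868894]
```

```bash
python3 -m crank '[[[0,0,0,0,0.1,-0.6,0.3],[0,0,0,0.3,0.1,-0.5,0.3],[0,0,0,0.8,0,0,0.3],[0,0,0,0.8,0,0,0.3],[0,0,0,0.5,0,0,0.3],[0,0,0,0.3,0,0,0.3],[0,0,0,0.1,0,0,0.3],[0,0,0,0,0,0,0.3]]]' 
python3 -m crank '[[[0,0,0,0.1,0,0,0.3],[0,0,0,0.1,0,0,0.3],[0,0,0,0,0,0,0.3],[0,0,0,0,0,0,0.3]]]'
python3 -m crank '[[[0,0,0,0.1,0,0,0.3],[0,0,0,0,0,0,0.3],[0,0,0,0,0,0,0.3]]]'
```

```text
t: 39.87
eef_pos: [0.5621, 0.159, 0.0575]
tcp_rot: [1.208, 1.21, -1.209]
force: [0.7, 0.7, -1.2]
gripper_width: 0.0626
t: 40.2
eef_pos: [0.5626, 0.1589, 0.0545]
tcp_rot: [1.209, 1.209, -1.208]
force: [0.4, -0.7, -1.7]
gripper_width: 0.0623
t: 40.45
eef_pos: [0.5622, 0.1589, 0.052]
tcp_rot: [1.208, 1.21, -1.208]
force: [0.5, 0.1, -1.7]
gripper_width: 0.0622
```

```bash
python3 -m crank '[[[0,0,0,0.1,0,0,0.3],[0,0,0,0.05,0,0,0.3],[0,0,0,0,0,0,0.3],[0,0,0,0,0,0,0.3]]]'
python3 -m crank '[[[0,0,0,0.05,0,0,0.3],[0,0,0,0,0,0,0.3],[0,0,0,0,0,0,0.3]]]'
```

```text
t: 40.78
eef_pos: [0.5622, 0.1589, 0.0489]
tcp_rot: [1.208, 1.21, -1.208]
force: [0.6, 0.0, -1.9]
gripper_width: 0.0625
t: 41.03
eef_pos: [0.5625, 0.1589, 0.0482]
tcp_rot: [1.208, 1.21, -1.208]
force: [0.5, -0.5, -1.0]
gripper_width: 0.0629
```

```bash
python3 -m crank '[[[0,0,0,0.05,0,0,0.3],[0,0,0,0,0,0,0.3],[0,0,0,0,0,0,0.3]]]'
python3 -m crank '[[[0,0,0,0,0,0,0.6],[0,0,0,0,0,0,0.9],[0,0,0,0,0,0,0.95],[0,0,0,0,0,0,0.95],[0,0,0,0,0,0,0.95],[0,0,0,-0.3,0,0,0.95],[0,0,0,-0.6,0,0,0.95],[0,0,0,-1,0,0,0.95]]]'
python3 -m crank '[[[0,0,0,-1,0,0,0.95],[0,0,0,-1,0,0,0.95],[0,0,0,-1,0,0,0.95],[0,0,0,-1,0,0,0.95],[0,0,0,-1,0,0,0.95],[0,0,0,-1,0,0,0.95],[0,0,0,-1,0,0,0.95],[0,0,0,0,0,0,0.95]]]'
python3 -m crank '[[[0,0,0,0,0,0,0.95],[0,0,0,0,0,0,0.95],[0,0,0,0,0,0,0.95]]]'
python3 - <<'E'
from h import *
im,c3=snap('wrist','w22'); snap('scene','s6'); snap('side','d6'); show()
E
```

```text
t: 41.28
eef_pos: [0.5626, 0.1589, 0.0482]
tcp_rot: [1.208, 1.21, -1.208]
force: [-2.1, -0.5, 5.2]
gripper_width: 0.0625
t: 41.95
eef_pos: [0.5607, 0.1586, 0.084]
tcp_rot: [1.206, 1.212, -1.212]
force: [-0.5, 0.4, -0.7]
gripper_width: 0.0897
t: 42.62
eef_pos: [0.5649, 0.1595, 0.2318]
tcp_rot: [1.214, 1.204, -1.2]
force: [0.3, 0.3, 0.9]
gripper_width: 0.0907
t: 42.87
eef_pos: [0.5613, 0.1587, 0.2232]
tcp_rot: [1.206, 1.212, -1.21]
force: [-1.0, -0.2, -0.2]
gripper_width: 0.0903
t 43.02 tcp [0.5616 0.1588 0.2234] x [-0.003 -0.    -1.   ] z [ 0.001 -1.     0.   ] F [ 0.1 -0.  -0.2] w 0.0904
```

View pics/w22.png

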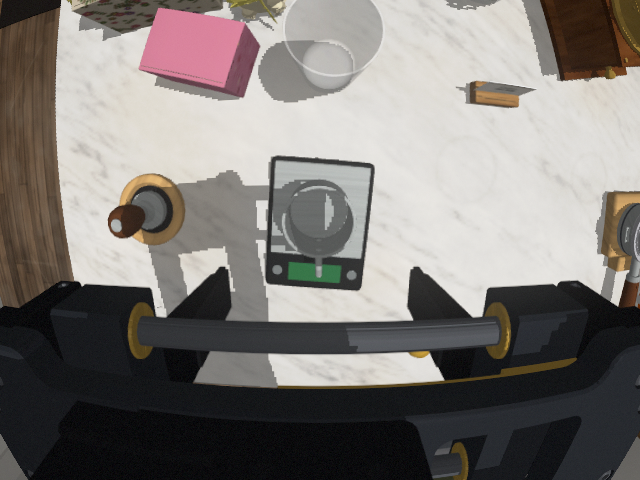

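View pics/s6.png

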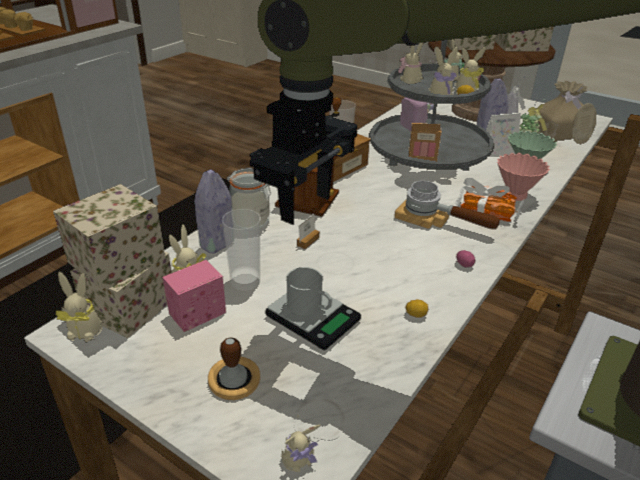

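Run:
```python
from h import *
c3=cam('wrist')
for q in ((284,222),(353,222),(319,256)): print(np.round(onz('wrist',q,.084,c3),4))
P=np.array([onz('wrist',q,.024,c3)[:2] for q in ((273,162),(371,168),(361,262),(271,258))]); print(P.round(4),P.mean(0))
s=status.observe(); print(np.round(s['qvel'],3))
for n in ('scene',): print(proj(n,(.709,.155,0)))
b0=cv2.imread('pics/scene0.png'); b1=cv2.imread('pics/s6_full.png')
o=np.hstack([cv2.resize(b[190:310,200:330],None,fx=3,fy=3) for b in (b0,b1)]); cv2.imwrite('pics/cmp.png',o)
r.close_job()
```

```text
[0.5643 0.189  0.084 ]
[0.5644 0.1298 0.084 ]
[0.5337 0.159  0.084 ]
[[0.6119 0.2048]
 [0.606  0.1071]
 [0.5071 0.1145]
 [0.5114 0.2096]] [0.55909286 0.1589908 ]
[ 0.    -0.003 -0.006  0.001  0.    -0.   ]
[243.6942395  283.52878091]
the job is handed in; nothing more can be done
```

View pics/cmp.png

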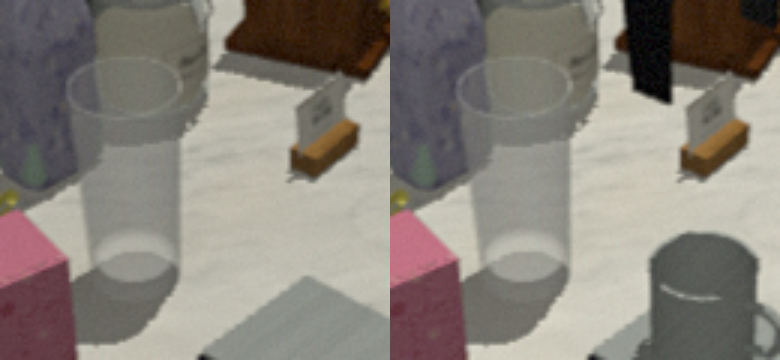

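I took the tower apart from the top down, set out all four pieces in order, and handed the job in at about 43 s. The interface gives no verdict, so the results below are my own camera checks.

- **Tamper:** it stands upright in the stand's recess. The picture shows a gap all round the foot, and it was released about 1 mm from the measured recess centre.
- **Basket:** it is home in the portafilter ring. The floor centre came out within 0.3 mm of the ring axis, and the rim matches the seated outline in the scene view.
- **Dosing ring:** it sits level on the basket's rim, with brim and tube matching their expected outlines.
- **Pitcher:** it is upright on the scale, about 3–6 mm from the plate's centre against the 15 mm limit. My plate-centre readings disagreed by up to about 5 mm in x.
- **Glass and price sign:** before and after pictures show neither has moved.

Two checks were weak. Rough positions from the scene and side cameras were up to about 12 mm off the wrist camera's, mostly because I picked those pixels by eye, so I used the wrist camera throughout. The wrist image was too coarse to confirm the basket's height on its own, so that rests on the scene view and the release height. No check failed, and the arm was clear of everything at the end.

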